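Put the long instrument case away in the sample cabinet

ROBOT

A 6-joint arm with a two-finger parallel gripper is mounted at the origin on the work surface. World frame = base frame: x ahead of the robot, y to its left, z up, the work surface at z = 0. Lengths are in mm, angles in rad, forces in N, time in s.
With the tool pointing down it reaches from about 400 to 825 mm from the base axis. Payload 7 kg.
Tool frame: the origin (TCP) lies at the very end of the fingers, on their centre line; the grasp point (between the pads) lies behind it (grasp_offset is the z of the grasp point in the tool frame, in mm); z points along the fingers, y is the direction in which the jaws open and shut (so a half turn about z gives the same grasp; the last joint's range is limited). The gripper opens to 88 mm and grips with 3 to 60 N. Pads are 19 mm wide; open, the fingers measure 130 mm over their backs; the gripper's body (78 mm by 193 mm) begins 47 mm behind the grasp point.
Start: joints at [1.451, 0.359, 0.012, 0, -1.224, -0.288], TCP at [267.705, 619.62, 226.561] pointing down, gripper open.
Joint ranges: [-3.07, 3.07], [-1.43, 2.12], [-1.02, 1.25], [-3.03, 1.67], [-3.05, -0], [-3.03, 3.03]. Speed limits (rad/s): [2.39, 2.39, 3.01, 3.14, 3.14, 3.14].

INTERFACE

Orientations are given as a unit quaternion [x, y, z, w].
In Python, from bench import * gives the robot as it stands. The module is installed in compiled form; this text tells all that it offers.
- The arm moves only by the tool arm_command, never from a script. Its argument "series" is a list of rows, each a list of 3 entries, a list of its own where there are three numbers: the shift along the tool's x, y, z in cm, then the turn, a rotation vector about the tool's x, y, z in degrees, then the finger opening in cm, from 0 to 8.76. In form: [[[tx, ty, tz], [wx, wy, wz], claw], ...]. A call has 1 to 10 rows; each row shifts and turns the pose as measured when the row begins, along the tool's axes as they then stand; what a row does not reach is not made up. A row lasts 1/10 s, in which the tool goes at most 50 mm and 8.59 degrees, less where a joint would pass 70% of its speed; a pose out of reach is approached as far as the arm can. A call is refused whole if a number of a shift passes 5 or a number of a turn 8.59, either way. A call with a gripper value outside its range is refused whole. The fingers move at their own pace and stop on an object; "grip_force" is the grip in N (left out, the last holds). Time passes only in rows, so rows that do not move let the fingers close. It gives the time, the measured TCP pose, the force and the opening at its end, in the units of the state.
- get_obs(): the state, without advancing time (a new reading comes with each control period).
- grab_frame(name): name is "scene" or "top" or "wrist"; returns the picture (384x512x3 uint8, red, green, blue); there is no depth.
- camera_params(name): a dict with "camera_matrix" (3x3 intrinsics, pixels), "k1" (the pictures are not rectified: a ray, as slopes to the right and down, at radius r is drawn at 1 + k1 r^2 times it, then the intrinsics apply), "world_to_cam" (4x4, takes a point from world to camera coordinates). Camera axes: x right, y down, z forward; pixel columns grow to the right and rows downward; lengths in mm; the calibration is good to about 2 mm. A picture is of the moment at which its call begins: read the wrist's pose just before it. camera_params takes no time and is no camera call; for the wrist camera it gives the pose at the moment of the call.
- finish_job(): hands the job in, once; it reports no verdict.
The state is a dict: "t": time; "joint_positions": joint angles; "qd": joint speeds; "tau": joint torques, N m; "eef_pos": TCP position; "eef_rot": TCP orientation; "contact_force": force on the tool from outside, world axes, zero at the start; "torque": the same for the moment, N m; "gripper_width": opening from 0.0 (shut) to 1.0 (fully open).
Only numpy, scipy, OpenCV 4.12 (cv2) and the standard library are available. Lean on these libraries where they do the work, as an engineer would, in place of code of your own. Each camera call takes 0.05 s, during which the arm holds its last target. There are 200 camera calls.

TASK

Swing the cabinet door open by its handle, slide the long blue instrument case, lid up, all the way into the empty right-hand bay, and swing the door fully shut again. Leave everything else where it is.

Things in the scene. Friction and masses are not known exactly. Their poses are not given: they have to be found in the camera images.
- cabinet: fixed white cabinet, 220 deep (x) x 270 wide (y) x 200 mm high; origin at the centre of its underside; open front at x = -110 mm, facing -x (the robot). No sill: the table runs on inside. Walls and roof 12 mm. A divider (y = 0 to 10 mm) parts the left bay, full of sample dishes, from the empty right bay: y = -123 to 0, x = -110 to 98, 188 mm high
- bay_mouth (a point): centre of the mouth of the empty right bay, at table height on the cabinet's front edge; axes as the cabinet's (x points into the bay)
- door (a joint): angle of the door about its upright hinge (rad): 0 shut, up to 1.9 open; the free right edge swings towards the robot, then left. It stays where it is left. The door is 270 wide x 185 high x 15 mm thick, lower edge 10 mm above the table, white frame round a clear window
- door_hinge (a point): point on the hinge line, at the left edge of the door's outer face, 165 mm above the table (the height of the handle bar); axes turn with the door: y runs along the door from free edge to hinge, -x is outward
- door_handle (a point): middle of the door's level steel handle bar: 12 mm thick, 100 mm long along the door, axis 46 mm out from the door's outer face (a 40 mm gap behind it, open from above, 80 mm long between its standoffs), 165 mm above the table, 185 mm from the hinge line; axes turn with the door as for the hinge
- long_case: the long closed case of dark blue plastic that is to be put away, 160 (x) x 60 (y) x 45 mm (z), 0.2 to 0.4 kg; origin at the centre of its underside, z up through the lid. It lies on the right of the table
- short_case: the other, shorter and nearly square case of the same dark blue plastic, 90 x 75 x 45 mm; origin at the centre of its underside. A bystander, it stays
- bottle: dark drinks bottle with a black cap, diameter 64, 200 mm tall, standing to the right of the cabinet; origin at the centre of its underside. A bystander
- tumbler: clear glass tumbler, diameter 72, 110 mm tall, on the left; origin at the centre of its underside. A bystander
- dish_a: closed round sample dish, diameter 90, 20 mm high, lying on the cabinet's roof; origin at the centre of its underside. A bystander
- dish_b: a second closed sample dish, the same size, on the left of the table. A bystander
- refractometer: hand refractometer lying on the table near the robot on its right, 160 x 34 x 34 mm; origin at the middle of its underside. A bystander
- mouse: round black computer mouse, diameter 60, 34 mm high, on the left near the robot; origin at the centre of its underside. A bystander
Things that resemble listed ones, but are neither listed nor needed, are in the scene too. What is shaped like the long_case but yellow is not meant.

How it is judged:
By the outcome, as a careful person would: the job done as asked, in the order asked, and still so for the second after the job is handed in, with the robot touching nothing.
It also fails if it takes over 72 s, if anything falls off the work surface, if the arm or the gripper's body presses on something with over 40 N, if the wrist force passes 120 N, or if a joint passes its speed limit or range.

## Working session

There is one attempt and no reset: what is moved stays moved. The work goes in short steps, Python scripts to look and compute and a tool call to move; the robot and the scene stay as the last step left them, time stands still between calls to the robot, and variables do not carry over. Pictures are saved under pics/ and viewed, about 8 in all and at most 12, crops included, and the job is handed in when it is done.

Besides the shell and the picture viewer there is one more tool, called after "Emit:" as a command line: name --argument value ..., lists and objects as JSON in quotes. arm_command: Moves the arm, as the interface text tells. Its arguments: {"type":"object","properties":{"series":{"type":"array"},"grip_force":{"type":"number"}},"required":["series"]}

```bash
mkdir -p pics; ls; python3 - <<'E'
from bench import *
import cv2,numpy as np
print(get_obs())
for n in ("scene","top"):
    p=camera_params(n); print(n,p)
    cv2.imwrite(f"pics/{n}0.png",grab_frame(n)[:,:,::-1])
E
```

```text
pics
{'t': 0.0, 'joint_positions': array([ 1.45112127e+00,  3.59351540e-01,  1.10312969e-02, -3.34512210e-04,
       -1.22407974e+00, -2.88072460e-01]), 'qd': array([ 0.00049111, -0.00086728, -0.00010923,  0.00061524,  0.00039959,
        0.00068156]), 'tau': array([-7.89829355e-04, -5.82722139e+01,  2.93066561e+01,  6.99742377e+00,
        6.92790709e-03, -1.52407133e-04]), 'eef_pos': array([267.51864873, 619.18427205, 225.63635885]), 'eef_rot': array([ 9.79277768e-01, -2.02520088e-01, -8.92673587e-05,  8.12213456e-04]), 'contact_force': array([ 0.06942025, -0.12119716,  0.61380042]), 'torque': array([ 0.05984128,  0.05728262, -0.0447263 ]), 'gripper_width': 1.0029808766068358}
scene {'camera_matrix': array([[412.65738365,   0.        , 260.91000266],
       [  0.        , 412.65738365, 191.6150792 ],
       [  0.        ,   0.        ,   1.        ]]), 'k1': -0.09735783240381496, 'world_to_cam': array([[-7.86598266e-01,  6.17455011e-01, -3.53222564e-03,
         4.05691985e+02],
       [ 5.29123585e-01,  6.71099051e-01, -5.19282481e-01,
        -1.98977022e+02],
       [-3.18263097e-01, -4.10335684e-01, -8.54595359e-01,
         1.58353411e+03],
       [ 0.00000000e+00,  0.00000000e+00,  0.00000000e+00,
         1.00000000e+00]])}
top {'camera_matrix': array([[385.83146775,   0.        , 255.103693  ],
       [  0.        , 385.83146775, 194.02808702],
       [  0.        ,   0.        ,   1.        ]]), 'k1': 0.04098841822444318, 'world_to_cam': array([[-2.42916173e-02, -9.99687718e-01,  5.86385240e-03,
        -2.44898997e+01],
       [-9.98081719e-01,  2.39176408e-02, -5.71036601e-02,
         5.33496427e+02],
       [ 5.69455781e-02, -7.23974415e-03, -9.98351034e-01,
         1.52441887e+03],
       [ 0.00000000e+00,  0.00000000e+00,  0.00000000e+00,
         1.00000000e+00]])}
```

View pics/scene0.png

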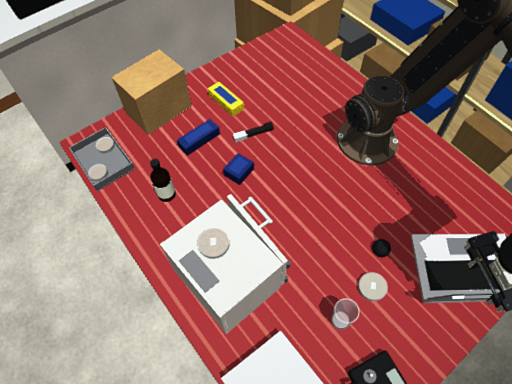

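View pics/top0.png

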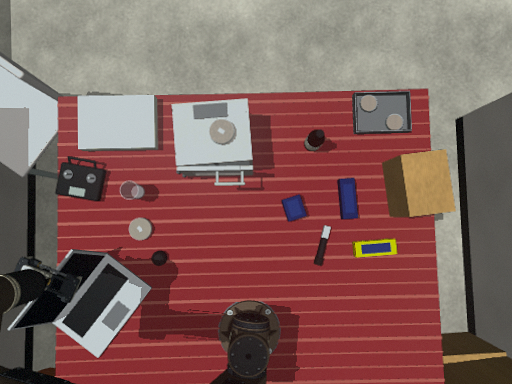

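Scene picture: white cabinet with the handle at about (258,210), long blue case at (198,137), short blue at (238,168), yellow case at (226,97). Top picture: cabinet roof spans about (172..252, 98..170), handle bar (230,184), long blue case (348,198), short blue case (294,208), yellow case with a blue inset (376,248). The long blue case at (348,198) fits, being long and all blue.

```bash
cat > h.py <<'E'
import numpy as np, cv2
from bench import *
def ray(n,uv,P=None):
    P=P or camera_params(n); K=P["camera_matrix"]; T=P["world_to_cam"]
    d=(np.array(uv,float)-K[:2,2])/[K[0,0],K[1,1]]
    s=d.copy()
    for _ in range(30): s=d/(1+P["k1"]*(s@s))
    R=T[:3,:3]; return -R.T@T[:3,3], R.T@np.array([*s,1])
def onplane(n,uv,z,P=None):
    o,d=ray(n,uv,P); return (o+d*(z-o[2])/d[2]).round(1)
def proj(n,X,P=None):
    P=P or camera_params(n); c=P["world_to_cam"]@np.array([*X,1]); s=c[:2]/c[2]
    s=s*(1+P["k1"]*(s@s)); K=P["camera_matrix"]; return K[:2,:2]@s+K[:2,2]
E
python3 - <<'E'
from h import *
im=cv2.imread("pics/top0.png")
hsv=cv2.cvtColor(im,cv2.COLOR_BGR2HSV)
m=cv2.inRange(hsv,(105,90,25),(130,255,255)); 
for c in cv2.findContours(m,0,2)[0]:
    if cv2.contourArea(c)>150:
        r=cv2.minAreaRect(c); b=cv2.boxPoints(r)
        print("blue",np.round(r[0]),np.round(r[1]),[onplane("top",p,40)[:2].tolist() for p in b])
w=cv2.resize(im[85:225,160:370],None,fx=3.8,fy=3.8,interpolation=cv2.INTER_CUBIC)
cv2.imwrite("pics/crop1.png",w)
E
```

```text
blue [376. 248.] [ 8. 28.] [[324.7, -445.9], [330.1, -554.5], [298.1, -555.2], [292.7, -446.8]]
blue [294. 208.] [22. 19.] [[504.6, -139.7], [526.1, -209.9], [444.4, -234.3], [423.0, -164.4]]
blue [348. 198.] [40. 15.] [[582.2, -368.1], [586.3, -426.2], [430.7, -434.6], [426.6, -376.8]]
```

View pics/crop1.png

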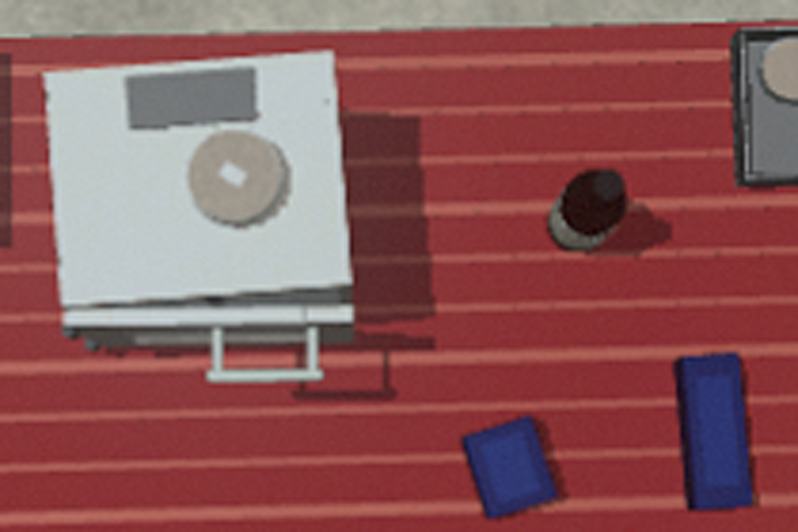

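Crop: cabinet roof corners in crop pixels (45,72), (333,51), (351,286), (63,305). The door strip is slightly ajar on the right, and the handle bar runs (208,377)–(322,375). The long blue case is at (715,431), and its length and plain blue lid fit the description.

```bash
python3 - <<'E'
from h import *
f=lambda u,z:onplane("top",(u[0]/3.8+160-.37,u[1]/3.8+85-.37),z)
C=[f(u,200)[:2] for u in [(45,72),(333,51),(351,286),(63,305)]]
print("roof BL BR FR FL",C,[np.linalg.norm(C[i]-C[i-1]).round() for i in range(4)])
ex=(C[0]+C[1]-C[2]-C[3]); yaw=np.arctan2(ex[1],ex[0]); ey=(C[0]+C[3]-C[1]-C[2]); print("yaw",yaw,np.arctan2(-ey[0],ey[1]),"ctr",np.mean(C,0))
print("door outer edge top L,R",f((63,326),195),f((353,322),195))
h=[f(u,171) for u in [(208,377),(322,375)]]; print("bar",h,np.linalg.norm(h[0]-h[1]),np.mean(h,0))
o=get_obs();print(o["eef_pos"])
from scipy.spatial.transform import Rotation as R
print(R.from_quat(o["eef_rot"]).as_matrix().round(3))
E
python3 -c "
import bench;print([n for n in dir(bench) if n[0]!='_'])"
```

```text
roof BL BR FR FL [array([849.9, 252.1]), array([864.3, -16.5]), array([643.1, -28. ]), array([631.4, 238.8])] [np.float64(219.0), np.float64(269.0), np.float64(221.0), np.float64(267.0)]
yaw 0.056342397530967925 0.048710038333883904 ctr [747.175 111.6  ]
door outer edge top L,R [612.5 240.  195. ] [610.  -29.1 195. ]
bar [array([564., 109., 171.]), array([563.3,   1.4, 171. ])] 107.60227692758178 [563.65  55.2  171.  ]
[267.54174219 619.23880528 225.70633412]
[[ 0.918 -0.397 -0.   ]
 [-0.397 -0.918 -0.001]
 [ 0.     0.001 -1.   ]]
['Unreachable', 'camera_params', 'finish_job', 'get_obs', 'grab_frame', 'grasp_offset']
```

```bash
cat >> h.py <<'E'
from scipy.spatial.transform import Rotation as R, Slerp
def tool(a,pitch=0):
    """tool-x heading a (deg, world), pointing down; pitch tilts the fingers forward (towards tool x)"""
    a=np.radians(a); M=np.array([[np.cos(a),np.sin(a),0],[np.sin(a),-np.cos(a),0],[0,0,-1]]).T
    return R.from_matrix(np.array([[np.cos(a),np.sin(a),0],[np.sin(a),-np.cos(a),0],[0,0,-1]]).T)*R.from_euler('y',pitch,degrees=True)
def rows(wps,step=42,turn=7.5):
    """wps: (pos,rot) list, from the measured pose; prints rows in tool axes, cm and deg"""
    o=get_obs(); p,r=o["eef_pos"],R.from_quat(o["eef_rot"])
    for q,s in wps:
        q=np.array(q,float); n=int(max(1,np.ceil(np.linalg.norm(q-p)/step),np.ceil(np.degrees((r.inv()*s).magnitude())/turn)))
        sl=Slerp([0,1],R.concatenate([r,s])); ks=np.linspace(0,1,n+1)
        for k in range(n):
            a,b=sl(ks[k]),sl(ks[k+1]); t=a.inv().apply((q-p)/n)/10; w=(a.inv()*b).as_rotvec(degrees=True)
            print(t.round(2).tolist(),w.round(1).tolist())
        print('--',n); p,r=q,s
HINGE=np.array([614.,240.]); YAW=0.053
def bar(th):
    d=YAW-np.pi/2-th; u=np.array([np.cos(d),np.sin(d)]); n=np.array([u[1],-u[0]])  # outward
    return HINGE+185*u+46*n, np.degrees(d)
E
python3 - <<'E'
from h import *
print(grasp_offset, bar(0.062), bar(1.75))
print("bottle",onplane("top",(585/3.8+159.6,225/3.8+84.6),60))
rows([((563,55,235),tool(-90.5))])
E
```

```text
-18.8 (array([566.33688546,  55.42148686]), np.float64(-90.51566201561775)) (array([436.26129757, 308.91990756]), np.float64(-187.2309378337007))
bottle [ 720.9 -269.7   60. ]
[3.09, 2.5, -0.05] [0.0, -0.0, 4.2]
[3.27, 2.27, -0.05] [0.0, -0.0, 4.2]
[3.43, 2.03, -0.05] [0.0, -0.0, 4.2]
[3.57, 1.77, -0.06] [0.0, -0.0, 4.2]
[3.69, 1.5, -0.06] [0.0, -0.0, 4.2]
[3.79, 1.23, -0.06] [0.0, -0.0, 4.2]
[3.87, 0.95, -0.06] [0.0, -0.0, 4.2]
[3.92, 0.67, -0.06] [0.0, -0.0, 4.2]
[3.96, 0.38, -0.06] [0.0, -0.0, 4.2]
[3.98, 0.09, -0.06] [0.0, -0.0, 4.2]
[3.98, -0.21, -0.06] [0.0, -0.0, 4.2]
[3.95, -0.5, -0.06] [0.0, -0.0, 4.2]
[3.9, -0.78, -0.06] [0.0, -0.0, 4.2]
[3.83, -1.07, -0.06] [0.0, -0.0, 4.2]
[3.75, -1.34, -0.06] [0.0, -0.0, 4.2]
[3.64, -1.62, -0.06] [0.0, -0.0, 4.2]
-- 16
```

Emit:
arm_command --series '[[[3.1,2.5,0],[0,0,4.2],3.2],[[3.3,2.3,0],[0,0,4.2],3.2],[[3.4,2.0,0],[0,0,4.2],3.2],[[3.6,1.8,0],[0,0,4.2],3.2],[[3.7,1.5,0],[0,0,4.2],3.2],[[3.8,1.2,0],[0,0,4.2],3.2],[[3.9,1.0,0],[0,0,4.2],3.2],[[3.9,0.7,0],[0,0,4.2],3.2],[[4.0,0.4,0],[0,0,4.2],3.2],[[4.0,0.1,0],[0,0,4.2],3.2]]' --grip_force 30

```text
t: 1.1
eef_pos: [450.4, 251.7, 221.8]
eef_rot: [0.836, -0.549, 0.001, 0.005]
contact_force: [0.1, -0.0, -0.3]
gripper_width: 0.364
```

```bash
python3 - <<'E'
from h import *
rows([((562,55,235),tool(-90.5))])
E
```

```text
[3.75, -0.4, -0.2] [0.1, -0.1, 4.0]
[3.71, -0.66, -0.2] [0.1, -0.1, 4.0]
[3.66, -0.92, -0.21] [0.1, -0.1, 4.0]
[3.58, -1.17, -0.21] [0.1, -0.1, 4.0]
[3.49, -1.42, -0.21] [0.1, -0.1, 4.0]
[3.39, -1.66, -0.22] [0.1, -0.1, 4.0]
-- 6
```

Emit:
arm_command --series '[[[3.75,-0.4,-0.2],[0.1,-0.1,4.0],3.2],[[3.7,-0.7,-0.2],[0.1,-0.1,4.0],3.2],[[3.65,-0.9,-0.2],[0.1,-0.1,4.0],3.2],[[3.6,-1.2,-0.2],[0.1,-0.1,4.0],3.2],[[3.5,-1.4,-0.2],[0.1,-0.1,4.0],3.2],[[3.4,-1.7,-0.2],[0.1,-0.1,4.0],3.2],[[0,0,0],[0,0,0],3.2]]'

```text
t: 1.8
eef_pos: [563.8, 40.7, 233.2]
eef_rot: [-0.695, 0.719, 0.0, 0.002]
contact_force: [-0.6, 0.0, -0.8]
gripper_width: 0.364
```

```bash
python3 - <<'E'
from h import *
P=camera_params("wrist"); im=grab_frame("wrist"); o=get_obs()
print(o["eef_pos"])
im=im[:,:,::-1].copy()
# overlay: predicted bar ends and finger line at bar height
b,d=bar(0.062); u=np.array([np.cos(np.radians(d)),np.sin(np.radians(d))])
for s in(-50,0,50):
    x=proj("wrist",(*(b+s*u),171),P); print(s,x.round()); cv2.circle(im,tuple(int(v) for v in x),4,(0,0,255),1)
cv2.imwrite("pics/w1.png",im)
E
```

```text
[562.99342757  41.90449655 232.95749533]
-50 [253. 287.]
0 [251. 224.]
50 [249. 153.]
```

View pics/w1.png

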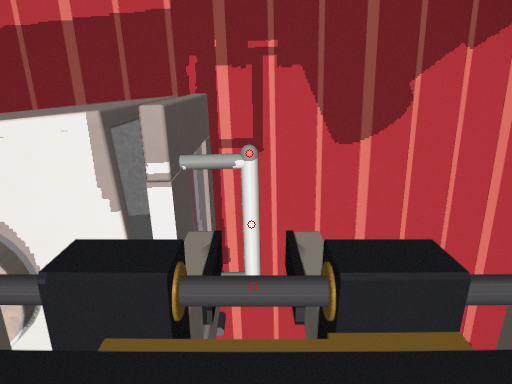

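Wrist picture: the bar runs from its end at (248,153) straight down to between the fingers, and my predicted bar points lie on it, so the bar position is right to about 2 mm. Descending.

```bash
python3 - <<'E'
from h import *
rows([((566.3,55,233),tool(-90.5)),((566.3,55,148),tool(-90.5))],step=30)
E
```

```text
[-1.32, -0.29, 0.0] [-0.1, 0.2, -1.3]
-- 1
[0.0, 0.0, 2.83] [0.0, 0.0, 0.0]
[0.0, 0.0, 2.83] [0.0, 0.0, 0.0]
[0.0, 0.0, 2.83] [0.0, 0.0, 0.0]
-- 3
```

Emit:
arm_command --series '[[[-1.3,-0.3,0],[-0.1,0.2,-1.3],3.2],[[0,0,0],[0,0,0],3.2],[[0,0,2.8],[0,0,0],3.2],[[0,0,2.8],[0,0,0],3.2],[[0,0,2.4],[0,0,0],3.2],[[0,0,0],[0,0,0],3.2]]'

```text
t: 2.45
eef_pos: [565.2, 61.7, 151.2]
eef_rot: [0.708, -0.706, -0.0, -0.001]
contact_force: [0.2, -1.1, 0.3]
gripper_width: 0.363
```

Emit:
arm_command --series '[[[0,0,0],[0,0,0],0.8],[[0,0,0],[0,0,0],0.8],[[0,0,0],[0,0,0],0.8],[[0,0,0],[0,0,0],0.8]]' --grip_force 25

```text
t: 2.85
eef_pos: [566.0, 64.3, 154.4]
eef_rot: [0.709, -0.705, 0.001, -0.002]
contact_force: [0.6, -0.1, -8.8]
gripper_width: 0.124
```

```bash
python3 - <<'E'
from h import *
o=get_obs();p=o["eef_pos"];print(p,R.from_quat(o["eef_rot"]).as_matrix().round(3),o["contact_force"],o["gripper_width"]*88)
th0=0.062; w=[]
for i in range(1,21):
    th=th0+(1.72-th0)*i/20; b,d=bar(th); w.append(((*b,p[2]),tool(d)))
b,_=bar(th0);print(b)
rows(w,step=60,turn=10)
E
```

```text
[566.03225477  64.29931449 154.37031599] [[ 0.007 -1.     0.004]
 [-1.    -0.007  0.002]
 [-0.002 -0.004 -1.   ]] [ 0.58656226 -0.14004663 -8.80609721] 10.93585488864187
[566.33688546  55.42148686]
[0.42, 1.48, -0.01] [-0.2, 0.1, 5.6]
-- 1
[-0.44, 1.52, 0.0] [0.0, 0.0, 4.7]
-- 1
[-0.44, 1.52, 0.0] [0.0, 0.0, 4.7]
-- 1
[-0.44, 1.52, 0.0] [0.0, 0.0, 4.7]
-- 1
[-0.44, 1.52, 0.0] [0.0, 0.0, 4.7]
-- 1
[-0.44, 1.52, 0.0] [0.0, 0.0, 4.7]
-- 1
[-0.44, 1.52, 0.0] [0.0, 0.0, 4.7]
-- 1
[-0.44, 1.52, 0.0] [0.0, 0.0, 4.7]
-- 1
[-0.44, 1.52, 0.0] [0.0, 0.0, 4.7]
-- 1
[-0.44, 1.52, 0.0] [0.0, 0.0, 4.7]
-- 1
[-0.44, 1.52, 0.0] [0.0, 0.0, 4.7]
-- 1
[-0.44, 1.52, 0.0] [0.0, 0.0, 4.7]
-- 1
[-0.44, 1.52, 0.0] [0.0, 0.0, 4.7]
-- 1
[-0.44, 1.52, 0.0] [0.0, 0.0, 4.7]
-- 1
[-0.44, 1.52, 0.0] [0.0, 0.0, 4.7]
-- 1
[-0.44, 1.52, 0.0] [0.0, 0.0, 4.7]
-- 1
[-0.44, 1.52, 0.0] [0.0, 0.0, 4.7]
-- 1
[-0.44, 1.52, 0.0] [0.0, 0.0, 4.7]
-- 1
[-0.44, 1.52, 0.0] [0.0, 0.0, 4.7]
-- 1
[-0.44, 1.52, 0.0] [0.0, 0.0, 4.7]
-- 1
```

Emit:
arm_command --series '[[[-0.2,0.7,0],[0,0,2.3],0.8],[[-0.3,1.1,0],[0,0,3.5],0.8],[[-0.4,1.4,0],[0,0,4.7],0.8],[[-0.4,1.4,0],[0,0,4.7],0.8],[[-0.4,1.4,0],[0,0,4.7],0.8]]'

```text
t: 3.35
eef_pos: [510.0, 90.5, 154.3]
eef_rot: [-0.571, 0.821, 0.0, 0.005]
contact_force: [2.9, 3.0, -6.8]
gripper_width: 0.13
```

```bash
cat >> h.py <<'E'
def swing(dth,n):
    """rows carrying the TCP rigidly about the hinge by dth (rad, + opens)"""
    o=get_obs(); p=o["eef_pos"]; M=R.from_quat(o["eef_rot"]).as_matrix(); d=np.degrees(np.arctan2(M[1,0],M[0,0]))
    rel=p[:2]-HINGE; a=np.radians(d); along=rel@[np.cos(a),np.sin(a)]; out=rel@[np.sin(a),-np.cos(a)]
    print("door angle by heading",YAW-np.pi/2-a,"by position",YAW-np.pi/2-(np.arctan2(rel[1],rel[0])+np.arctan2(46,along)),"along,out",along.round(1),out.round(1),"z",p[2].round(1),o["contact_force"].round(1),o["torque"].round(2),o["t"])
    th=YAW-np.pi/2-a; w=[]
    th=YAW-np.pi/2-(np.arctan2(rel[1],rel[0])+np.arctan2(46,along))
    if th<-1: th+=2*np.pi
    for i in range(1,n+1):
        e=YAW-np.pi/2-th-dth*i/n
        w.append(((*(HINGE+along*np.array([np.cos(e),np.sin(e)])+46*np.array([np.sin(e),-np.cos(e)])),p[2]),tool(np.degrees(e))))
    rows(w,99,20)
E
python3 - <<'E'
from h import *
swing(.164,2)
E
```

```text
door angle by heading 0.40892295104813026 by position 0.4058200166944512 along,out 176.4 45.4 z 154.3 [ 2.9  3.  -6.8] [ 1.15 -1.08  0.06] 3.35
[-0.42, 1.43, -0.0] [-0.3, 0.5, 4.5]
-- 1
[-0.44, 1.43, 0.0] [0.0, 0.0, 4.7]
-- 1
```

Emit:
arm_command --series '[[[-0.4,1.4,0],[-0.3,0.4,4.7],0.8],[[-0.4,1.4,0],[0,0,4.7],0.8],[[-0.4,1.4,0],[0,0,4.7],0.8],[[-0.4,1.4,0],[0,0,4.7],0.8],[[-0.4,1.4,0],[0,0,4.7],0.8],[[-0.4,1.4,0],[0,0,4.7],0.8],[[-0.4,1.4,0],[0,0,4.7],0.8]]'

```text
t: 4.05
eef_pos: [444.5, 173.2, 154.4]
eef_rot: [-0.302, 0.953, 0.004, 0.003]
contact_force: [4.5, 2.2, -11.5]
gripper_width: 0.129
```

```bash
python3 - <<'E'
from h import *
swing(.164,2)
E
```

```text
door angle by heading 1.0095334918556458 by position 0.9939444869356886 along,out 177.0 43.1 z 154.4 [  4.5   2.2 -11.5] [ 0.63 -2.13  0.17] 4.05
[-0.34, 1.46, 0.01] [0.3, 0.5, 3.8]
-- 1
[-0.44, 1.43, 0.0] [0.0, 0.0, 4.7]
-- 1
```

Emit:
arm_command --series '[[[-0.3,1.4,0],[0.3,0.5,4.0],0.8],[[-0.4,1.4,0],[0,0,4.6],0.8],[[-0.4,1.4,0],[0,0,4.6],0.8],[[-0.4,1.4,0],[0,0,4.6],0.8],[[-0.4,1.4,0],[0,0,4.6],0.8],[[-0.4,1.4,0],[0,0,4.6],0.8],[[-0.4,1.4,0],[0,0,4.6],0.8],[[-0.3,1.1,0],[0,0,3.5],0.8],[[-0.1,0.6,0],[0,0,2],0.8],[[0,0,0],[0,0,0],0.8]]'

```text
t: 5.05
eef_pos: [440.3, 295.6, 154.3]
eef_rot: [0.031, 1.0, 0.002, 0.003]
contact_force: [0.5, 1.5, -3.9]
gripper_width: 0.128
```

```bash
python3 - <<'E'
from h import *
swing(.082,1)
E
```

```text
door angle by heading -4.597220554027696 by position -4.604350747617347 along,out 176.8 44.7 z 154.3 [ 0.5  1.5 -3.9] [ 0.52 -0.11  0.15] 5.05
[-0.39, 1.44, 0.01] [0.2, 0.3, 4.3]
-- 1
```

Emit:
arm_command --series '[[[0,0,0],[0,0,0],3.2],[[0,0,0],[0,0,0],3.2],[[0,0,0],[0,0,0],3.2],[[0,0,-2],[0,0,0],3.2],[[0,0,-4],[0,0,0],3.2],[[0,0,-4],[0,0,0],3.2]]'

```text
t: 5.65
eef_pos: [437.6, 291.9, 254.0]
eef_rot: [0.03, 1.0, -0.001, 0.0]
contact_force: [1.6, 1.9, 0.5]
gripper_width: 0.364
```

```bash
python3 - <<'E'
from h import *
o=get_obs();print(o["eef_pos"],o["contact_force"],o["gripper_width"]*88)
rows([((481,-395,200),tool(-177))],step=46)
E
```

```text
[437.59734215 291.9004464  254.03360005] [1.56713856 1.88994748 0.45252449] 32.060109434677926
[-0.53, -4.27, 0.35] [-0.0, 0.0, -0.4]
[-0.5, -4.27, 0.35] [-0.0, 0.0, -0.4]
[-0.47, -4.27, 0.35] [-0.0, 0.0, -0.4]
[-0.44, -4.28, 0.35] [-0.0, 0.0, -0.4]
[-0.41, -4.28, 0.35] [-0.0, 0.0, -0.4]
[-0.38, -4.28, 0.35] [-0.0, 0.0, -0.4]
[-0.35, -4.29, 0.35] [-0.0, 0.0, -0.4]
[-0.32, -4.29, 0.34] [-0.0, 0.0, -0.4]
[-0.29, -4.29, 0.34] [-0.0, 0.0, -0.4]
[-0.26, -4.29, 0.34] [-0.0, 0.0, -0.4]
[-0.23, -4.3, 0.34] [-0.0, 0.0, -0.4]
[-0.2, -4.3, 0.34] [-0.0, 0.0, -0.4]
[-0.17, -4.3, 0.34] [-0.0, 0.0, -0.4]
[-0.14, -4.3, 0.34] [-0.0, 0.0, -0.4]
[-0.11, -4.3, 0.34] [-0.0, 0.0, -0.4]
[-0.08, -4.3, 0.34] [-0.0, 0.0, -0.4]
-- 16
```

Emit:
arm_command --series '[[[-0.5,-4.3,0],[0,0,-0.4],3.2],[[-0.5,-4.3,0],[0,0,-0.4],3.2],[[-0.5,-4.3,0],[0,0,-0.4],3.2],[[-0.4,-4.3,0.3],[0,0,-0.4],8.7],[[-0.4,-4.3,0.3],[0,0,-0.4],8.7],[[-0.4,-4.3,0.3],[0,0,-0.4],8.7],[[-0.4,-4.3,0.3],[0,0,-0.4],8.7],[[-0.3,-4.3,0.3],[0,0,-0.4],8.7],[[-0.3,-4.3,0.3],[0,0,-0.4],8.7],[[-0.3,-4.3,0.3],[0,0,-0.4],8.7]]'

```text
t: 6.65
eef_pos: [469.6, -149.2, 244.1]
eef_rot: [-0.012, 1.0, 0.005, 0.012]
contact_force: [1.4, 0.3, -0.3]
gripper_width: 0.941
```

```bash
python3 - <<'E'
from h import *
rows([((481,-385,200),tool(-177))],step=46)
E
```

```text
[-0.08, -3.94, 0.7] [0.1, 0.2, -0.3]
[-0.06, -3.94, 0.7] [0.1, 0.2, -0.3]
[-0.05, -3.94, 0.71] [0.1, 0.2, -0.3]
[-0.03, -3.94, 0.71] [0.1, 0.2, -0.3]
[-0.02, -3.94, 0.72] [0.1, 0.2, -0.3]
[0.0, -3.94, 0.73] [0.1, 0.2, -0.3]
-- 6
```

Emit:
arm_command --series '[[[-0.1,-3.9,0.7],[0.1,0.2,-0.3],8.7],[[-0.1,-3.9,0.7],[0.1,0.2,-0.3],8.7],[[-0.1,-3.9,0.7],[0.1,0.2,-0.3],8.7],[[0,-3.9,0.7],[0.1,0.2,-0.3],8.7],[[0,-3.9,0.7],[0.1,0.2,-0.3],8.7],[[0,-3.0,0.7],[0.1,0.2,-0.3],8.7],[[0,0,0],[0,0,0],8.7]]'

```text
t: 7.35
eef_pos: [479.0, -389.3, 202.2]
eef_rot: [-0.027, 1.0, -0.001, 0.004]
contact_force: [-0.0, -0.3, -0.9]
gripper_width: 0.991
```

```bash
python3 - <<'E'
from h import *
P=camera_params("wrist"); im=grab_frame("wrist")[:,:,::-1].copy(); print(get_obs()["eef_pos"])
hsv=cv2.cvtColor(im,cv2.COLOR_BGR2HSV); m=cv2.inRange(hsv,(105,90,25),(130,255,255))
for c in cv2.findContours(m,0,2)[0]:
    if cv2.contourArea(c)>400:
        b=cv2.boxPoints(cv2.minAreaRect(c)); cv2.drawContours(im,[b.astype(int)],0,(0,255,255),1)
        print(cv2.contourArea(c),b.round().tolist(),[onplane("wrist",p,45,P)[:2].tolist() for p in b])
cv2.imwrite("pics/w2.png",im)
E
```

```text
[ 479.02816606 -388.22308536  202.7871982 ]
8300.0 [[404.0, 126.0], [500.0, 117.0], [510.0, 218.0], [414.0, 227.0]] [[431.5, -254.2], [418.1, -167.5], [515.0, -130.9], [529.8, -225.9]]
9300.5 [[208.0, 112.0], [271.0, 112.0], [271.0, 269.0], [208.0, 269.0]] [[428.4, -432.5], [425.4, -376.1], [584.7, -365.1], [588.3, -430.4]]
```

View pics/w2.png

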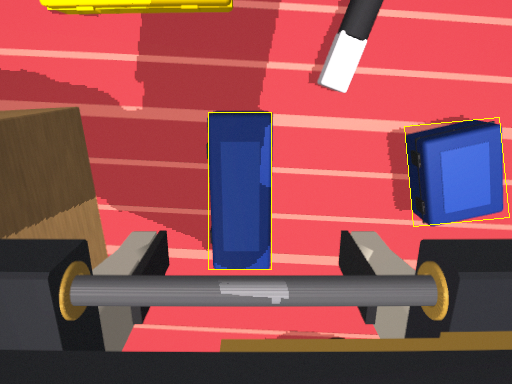

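Wrist picture: the long case fills (208..271, 112..269), lid panel up, all blue. Beside it are the short case (404..510, 117..227) and the yellow case and white-and-black refractometer at the top. A wooden box is on the left, so I check the gripper body's clearance to it while going down.

```bash
python3 - <<'E'
from h import *
print([onplane("top",p,0) for p in((385,165),(391,216))])
P=camera_params("wrist");im=cv2.imread("pics/w2.png")
print([onplane("wrist",p,z,P) for p in((80,108),(103,237)) for z in (0,100,150)])
rows([((482,-402.5,200),tool(-177)),((482,-402.5,9),tool(-177))],step=40)
E
```

```text
[array([ 638.4, -564.5,    0. ]), array([ 432.5, -579.4,    0. ])]
[array([ 435.5, -569.2,    0. ]), array([ 425.1, -519.9,  100. ]), array([ 419.9, -495.3,  150. ]), array([ 581. , -556.8,    0. ]), array([ 530.2, -511. ,  100. ]), array([ 504.8, -488. ,  150. ])]
[-0.22, -1.44, 0.28] [-0.2, 0.5, 0.0]
-- 1
[0.0, 0.0, 3.82] [0.0, 0.0, 0.0]
[0.0, 0.0, 3.82] [0.0, 0.0, 0.0]
[0.0, 0.0, 3.82] [0.0, 0.0, 0.0]
[0.0, 0.0, 3.82] [0.0, 0.0, 0.0]
[0.0, 0.0, 3.82] [0.0, 0.0, 0.0]
-- 5
```

Emit:
arm_command --series '[[[-0.2,-1.4,0],[-0.2,0.5,0],8.7],[[0,0,0],[0,0,0],8.7],[[0,0,4.0],[0,0,0],8.7],[[0,0,4.0],[0,0,0],8.7],[[0,0,4.0],[0,0,0],8.7],[[0,0,3.5],[0,0,0],8.7],[[0,0,2.0],[0,0,0],8.7],[[0,0,0],[0,0,0],8.7]]'

```text
t: 8.2
eef_pos: [485.5, -397.6, 31.0]
eef_rot: [-0.029, 1.0, -0.002, 0.006]
contact_force: [-1.2, 0.6, -0.1]
gripper_width: 0.995
```

```bash
python3 - <<'E'
from h import *
o=get_obs();print(o["eef_pos"],o["contact_force"])
rows([((482,-402.5,9),tool(-177))],step=40)
E
```

```text
[ 485.46073173 -397.62271247   30.96760643] [-1.23315347  0.64686684 -0.06217499]
[0.4, -0.46, 2.19] [-0.3, 0.7, 0.3]
-- 1
```

Emit:
arm_command --series '[[[0.4,-0.5,1.1],[-0.3,0.7,0.3],8.7],[[0,0,1.1],[0,0,0],8.7],[[0,0,0],[0,0,0],5.5],[[0,0,0],[0,0,0],5.5],[[0,0,0],[0,0,0],5.5],[[0,0,0],[0,0,0],5.5],[[0,0,0],[0,0,0],5.5]]' --grip_force 40

```text
t: 8.9
eef_pos: [484.8, -403.3, 13.3]
eef_rot: [-0.027, 1.0, -0.001, 0.003]
contact_force: [0.7, 0.9, -4.3]
gripper_width: 0.682
```

```bash
python3 - <<'E'
from h import *
o=get_obs();p=o["eef_pos"];print(p,o["contact_force"],o["gripper_width"]*88)
c=np.array([747,111.6]); Y=np.array([[np.cos(YAW),-np.sin(YAW)],[np.sin(YAW),np.cos(YAW)]])
f=lambda x,y:c+Y@[x,y]
print("mouth",f(-110,-61.5))
# case grasp is ~25 mm behind centre; grasp at local x=-157 -> clear of front
g=f(-160,-62); print(g)
rows([((p[0],p[1],95),tool(-177)),((p[0]+5,p[1]+60,95),tool(-177)),((*(f(-235,-62)),95),tool(-177)),((*f(-235,-62),p[2]+6),tool(-177)),((*g,p[2]+4),tool(-177))],step=40)
E
```

```text
[ 484.76614334 -403.31203122   13.34392893] [ 0.70904971  0.87216616 -4.26122158] 60.01374693367512
mouth [640.41243306  44.35908556]
[590.50912922  41.21102811]
[-0.02, -0.01, -2.72] [-0.1, 0.1, 0.0]
[-0.01, -0.0, -2.72] [-0.1, 0.1, 0.0]
[-0.01, -0.0, -2.72] [-0.1, 0.1, 0.0]
-- 3
[-0.41, 2.98, 0.0] [0.0, 0.0, 0.0]
[-0.41, 2.98, 0.0] [0.0, 0.0, 0.0]
-- 2
[-0.46, 3.79, 0.0] [0.0, 0.0, 0.0]
[-0.46, 3.79, 0.0] [0.0, 0.0, 0.0]
[-0.46, 3.79, 0.0] [0.0, 0.0, 0.0]
[-0.46, 3.79, 0.0] [0.0, 0.0, 0.0]
[-0.46, 3.79, 0.0] [0.0, 0.0, 0.0]
[-0.46, 3.79, 0.0] [0.0, 0.0, 0.0]
[-0.46, 3.79, 0.0] [0.0, 0.0, 0.0]
[-0.46, 3.79, 0.0] [0.0, 0.0, 0.0]
[-0.46, 3.79, 0.0] [0.0, 0.0, 0.0]
[-0.46, 3.79, 0.0] [0.0, 0.0, 0.0]
-- 10
[0.0, 0.0, 3.78] [0.0, 0.0, 0.0]
[0.0, 0.0, 3.78] [0.0, 0.0, 0.0]
-- 2
[-3.75, 0.0, 0.1] [0.0, 0.0, 0.0]
[-3.75, 0.0, 0.1] [0.0, 0.0, 0.0]
-- 2
```

Emit:
arm_command --series '[[[0,0,-2.0],[0,0,0],5.5],[[0,0,-3.0],[0,0,0],5.5],[[0,0,-3.3],[0,0,0],5.5],[[-0.2,2.0,0],[0,0,0],5.5],[[-0.4,3.5,0],[0,0,0],5.5],[[-0.4,3.8,0],[0,0,0],5.5],[[-0.4,3.8,0],[0,0,0],5.5],[[-0.4,3.8,0],[0,0,0],5.5],[[-0.4,3.8,0],[0,0,0],5.5],[[-0.4,3.8,0],[0,0,0],5.5]]'

```text
t: 9.9
eef_pos: [492.4, -151.2, 95.6]
eef_rot: [-0.021, 1.0, 0.001, -0.001]
contact_force: [1.0, 0.8, -4.2]
gripper_width: 0.678
```

```bash
cat >> h.py <<'E'
C0=np.array([747,111.6]); YM=np.array([[np.cos(YAW),-np.sin(YAW)],[np.sin(YAW),np.cos(YAW)]])
f=lambda x,y:C0+YM@[x,y]
loc=lambda p:(YM.T@(np.array(p)[:2]-C0)).round(1)
E
python3 - <<'E'
from h import *
o=get_obs();p=o["eef_pos"];print(p,o["contact_force"],o["gripper_width"]*88)
rows([((*(f(-235,-62)),95),tool(-177)),((*f(-235,-62),19),tool(-177)),((*f(-160,-62),17),tool(-177))],step=40)
E
```

```text
[ 492.39573099 -151.21556471   95.59429599] [ 0.97171906  0.7548542  -4.17187646] 59.639582190296714
[-0.62, 3.75, 0.02] [0.0, -0.0, -0.1]
[-0.63, 3.74, 0.02] [0.0, -0.0, -0.1]
[-0.64, 3.74, 0.02] [0.0, -0.0, -0.1]
[-0.65, 3.74, 0.02] [0.0, -0.0, -0.1]
[-0.65, 3.74, 0.01] [0.0, -0.0, -0.1]
-- 5
[0.0, 0.0, 3.8] [0.0, 0.0, 0.0]
[0.0, 0.0, 3.8] [0.0, 0.0, 0.0]
-- 2
[-3.75, 0.0, 0.1] [0.0, 0.0, 0.0]
[-3.75, 0.0, 0.1] [0.0, 0.0, 0.0]
-- 2
```

Emit:
arm_command --series '[[[-0.6,3.7,0],[0,0,-0.1],5.5],[[-0.6,3.7,0],[0,0,-0.1],5.5],[[-0.6,3.7,0],[0,0,-0.1],5.5],[[-0.6,3.7,0],[0,0,-0.1],5.5],[[-0.6,3.2,0],[0,0,-0.1],5.5],[[0,0,0],[0,0,0],5.5],[[0,0,0],[0,0,0],5.5]]'

```text
t: 10.6
eef_pos: [510.6, 41.7, 95.2]
eef_rot: [-0.028, 1.0, 0.002, -0.003]
contact_force: [-0.2, -1.3, -4.6]
gripper_width: 0.684
```

```bash
python3 - <<'E'
from h import *
o=get_obs();p=o["eef_pos"];print(p,loc(p),o["contact_force"],o["gripper_width"]*88)
rows([((*(f(-235,-62)),95),tool(-177)),((*f(-235,-62),19),tool(-177)),((*f(-160,-62),17),tool(-177))],step=40)
E
```

```text
[510.56703774  41.74734382  95.24023651] [-239.8  -57.2] [-0.24488342 -1.2590873  -4.57394835] 60.16325455011592
[-0.48, -0.48, 0.02] [0.3, -0.3, 0.2]
-- 1
[0.0, 0.0, 3.8] [0.0, 0.0, 0.0]
[0.0, 0.0, 3.8] [0.0, 0.0, 0.0]
-- 2
[-3.75, 0.0, 0.1] [0.0, 0.0, 0.0]
[-3.75, 0.0, 0.1] [0.0, 0.0, 0.0]
-- 2
```

Emit:
arm_command --series '[[[0,-0.5,1.5],[0.3,-0.3,0.2],5.5],[[0,0,3.0],[0,0,0],5.5],[[0,0,2.3],[0,0,0],5.5],[[0,0,0.6],[0,0,0],5.5],[[-2.0,0,0],[0,0,0],5.5],[[-2.5,0,0],[0,0,0],5.5],[[-2.0,0,0],[0,0,0],5.5],[[0,0,0],[0,0,0],5.5]]'

```text
t: 11.4
eef_pos: [576.1, 33.6, 20.8]
eef_rot: [-0.023, 1.0, -0.001, -0.001]
contact_force: [-0.2, 0.7, -3.4]
gripper_width: 0.68
```

```bash
python3 - <<'E'
from h import *
o=get_obs();p=o["eef_pos"];print(p,loc(p),o["contact_force"],o["gripper_width"]*88,R.from_quat(o["eef_rot"]).as_matrix().round(3)[:,0])
E
```

```text
[576.08054773  33.6397014   20.83110272] [-174.8  -68.8] [-0.21833208  0.6516829  -3.37196567] 59.846876657837655 [-0.999 -0.046  0.001]
```

Emit:
arm_command --series '[[[-1.2,0.6,0],[0,0,-0.4],5.5],[[0,0,0.5],[0,0,0],5.5],[[0,0,0.3],[0,0,0],5.5],[[0,0,0],[0,0,0],6.8],[[0,0,0],[0,0,0],6.8],[[0,0,0],[0,0,0],6.8]]'

```text
t: 12.0
eef_pos: [587.5, 37.3, 15.3]
eef_rot: [-0.025, 1.0, -0.001, 0.0]
contact_force: [-0.2, 0.0, 0.0]
gripper_width: 0.773
```

```bash
python3 - <<'E'
from h import *
o=get_obs();p=o["eef_pos"];print(p,loc(p),o["contact_force"],o["gripper_width"]*88,R.from_quat(o["eef_rot"]).as_matrix().round(3)[:,0],o["joint_positions"].round(2))
E
```

```text
[587.48881998  37.32957424  15.33071372] [-163.2  -65.7] [-0.2033647   0.04294814  0.01697972] 68.01801919322217 [-0.999 -0.049 -0.   ] [ 0.4   0.44 -0.42  0.   -0.71 -1.92]
```

Emit:
arm_command --series '[[[0,0,-2],[0,0,0],6.8],[[0,0,-3.5],[0,0,0],6.8],[[0,0,-1.5],[0,0,0],6.8],[[4,0.2,0],[0,0,0],3],[[4,0.2,0],[0,0,0],3],[[1,0,0],[0,0,0],3],[[0,0,0],[0,0,0],3],[[0,0,2.5],[0,0,0],3],[[0,0,3],[0,0,0],3],[[0,0,0.7],[0,0,0],3]]'

```text
t: 13.0
eef_pos: [501.9, 38.9, 31.0]
eef_rot: [-0.026, 1.0, 0.002, 0.008]
contact_force: [-1.2, -0.3, -0.2]
gripper_width: 0.348
```

```bash
python3 - <<'E'
from h import *
o=get_obs();p=o["eef_pos"];print(p,loc(p),o["contact_force"],o["gripper_width"]*88,R.from_quat(o["eef_rot"]).as_matrix().round(3)[:,0],o["joint_positions"].round(2))
rows([((*f(-151,-65),16),tool(-177))],25)
E
```

```text
[501.9335149   38.86453582  31.01715439] [-248.6  -59.7] [-1.15930523 -0.27237734 -0.22003149] 30.663646611498375 [-0.998 -0.053 -0.015] [ 0.47  0.29 -0.62  0.01 -0.64 -1.99]
[-2.43, -0.13, 0.41] [0.0, 0.2, 0.0]
[-2.43, -0.13, 0.4] [0.0, 0.2, 0.0]
[-2.44, -0.13, 0.39] [0.0, 0.2, 0.0]
[-2.44, -0.13, 0.38] [0.0, 0.2, 0.0]
-- 4
```

Emit:
arm_command --series '[[[0,-0.5,1.0],[0,0.8,0],3],[[0,0,0.3],[0,0,0],3],[[-1.5,0,0],[0,0,0],3],[[-2,0,0],[0,0,0],3],[[-2,0,0],[0,0,0],3],[[-2,0,0],[0,0,0],3],[[-1.8,0,0],[0,0,0],3],[[0,0,0],[0,0,0],3]]'

```text
t: 13.8
eef_pos: [600.6, 37.0, 18.3]
eef_rot: [-0.026, 1.0, 0.0, -0.002]
contact_force: [-0.0, -0.9, -0.3]
gripper_width: 0.345
```

```bash
python3 - <<'E'
from h import *
o=get_obs();p=o["eef_pos"];print(p,loc(p),o["contact_force"],o["joint_positions"].round(2))
E
```

```text
[600.5636699   37.0383552   18.31897558] [-150.2  -66.7] [-0.02778239 -0.94356136 -0.33264171] [ 0.38  0.45 -0.39 -0.   -0.74 -1.9 ]
```

```bash
cat >> h.py <<'E'
tB=lambda phi,a=-87:tool(a)*R.from_euler('x',phi,degrees=True)
E
python3 - <<'E'
from h import *
print(tB(40).as_matrix().round(2))
rows([((*f(-215,-66),90),tool(-177)),((*f(-215,-66),110),tool(-87)),((*f(-215,-66),100),tB(40))],40,8)
E
```

```text
[[ 0.05 -0.76  0.64]
 [-1.   -0.04  0.03]
 [-0.   -0.64 -0.77]]
[2.17, 0.02, -2.38] [0.0, -0.1, -0.0]
[2.17, 0.02, -2.38] [0.0, -0.1, -0.0]
[2.16, 0.02, -2.39] [0.0, -0.1, -0.0]
-- 3
[0.0, 0.0, -0.17] [0.0, 0.0, -7.5]
[0.0, 0.0, -0.17] [0.0, 0.0, -7.5]
[0.0, 0.0, -0.17] [0.0, 0.0, -7.5]
[0.0, 0.0, -0.17] [0.0, 0.0, -7.5]
[0.0, 0.0, -0.17] [0.0, 0.0, -7.5]
[0.0, 0.0, -0.17] [0.0, 0.0, -7.5]
[0.0, 0.0, -0.17] [0.0, 0.0, -7.5]
[0.0, 0.0, -0.17] [0.0, 0.0, -7.5]
[0.0, 0.0, -0.17] [0.0, 0.0, -7.5]
[0.0, 0.0, -0.17] [0.0, 0.0, -7.5]
[0.0, 0.0, -0.17] [0.0, 0.0, -7.5]
[0.0, 0.0, -0.17] [0.0, 0.0, -7.5]
-- 12
[0.0, 0.0, 0.17] [6.7, -0.0, 0.0]
[0.0, 0.02, 0.17] [6.7, 0.0, 0.0]
[0.0, 0.04, 0.16] [6.7, 0.0, -0.0]
[0.0, 0.06, 0.16] [6.7, -0.0, 0.0]
[0.0, 0.07, 0.15] [6.7, 0.0, 0.0]
[0.0, 0.09, 0.14] [6.7, 0.0, -0.0]
-- 6
```

Emit:
arm_command --series '[[[2.5,0,-2.4],[0,0,0],0],[[2.8,0,-2.4],[0,0,0],0],[[2.8,0,-2.4],[0,0,0],0],[[0,0,-1],[0,0,-7.5],0],[[0,0,-0.2],[0,0,-8],0],[[0,0,-0.2],[0,0,-8],0],[[0,0,-0.2],[0,0,-8],0],[[0,0,-0.2],[0,0,-8],0],[[0,0,-0.2],[0,0,-8],0],[[0,0,-0.2],[0,0,-8],0]]'

```text
t: 14.8
eef_pos: [514.3, 30.9, 120.1]
eef_rot: [-0.502, 0.865, 0.002, 0.001]
contact_force: [0.4, 0.6, -0.1]
gripper_width: 0.004
```

```bash
python3 - <<'E'
from h import *
o=get_obs();p=o["eef_pos"];print(p,loc(p),o["joint_positions"].round(2),o["gripper_width"])
rows([((*f(-225,-66),120),tool(-87)),((*f(-225,-66),90),tB(40))],40,7.5)
E
```

```text
[514.34294096  30.90829455 120.0860661 ] [-236.6  -68.3] [ 0.44  0.2  -0.48 -0.   -0.89 -0.95] 0.003837853652616415
[-0.16, -0.17, 0.0] [0.0, 0.0, -6.5]
[-0.14, -0.19, 0.0] [0.0, 0.0, -6.5]
[-0.12, -0.2, 0.0] [0.0, 0.0, -6.5]
[-0.1, -0.22, 0.0] [0.0, 0.0, -6.5]
[-0.07, -0.23, 0.0] [0.0, 0.0, -6.5]
-- 5
[0.0, 0.0, 0.5] [6.7, -0.0, 0.0]
[0.0, 0.06, 0.5] [6.7, 0.0, 0.0]
[0.0, 0.12, 0.49] [6.7, 0.0, -0.0]
[0.0, 0.17, 0.47] [6.7, -0.0, 0.0]
[0.0, 0.22, 0.45] [6.7, 0.0, 0.0]
[0.0, 0.27, 0.42] [6.7, 0.0, -0.0]
-- 6
```

Emit:
arm_command --series '[[[0,0,0],[0,0,-6.5],0],[[0,0,0],[0,0,-6.5],0],[[0,0,0],[0,0,-6.5],0],[[0,0,0],[0,0,-6.5],0],[[0,0,0],[0,0,-6.5],0],[[0,0,0],[6.7,0,0],0],[[0,0,0],[6.7,0,0],0],[[0,0,0],[6.7,0,0],0],[[0,0,0],[6.7,0,0],0],[[0,0,0],[6.7,0,0],0]]'

```text
t: 15.8
eef_pos: [537.7, 19.7, 166.5]
eef_rot: [0.713, -0.655, 0.156, -0.194]
contact_force: [0.3, -0.8, -1.4]
gripper_width: 0.005
```

```bash
python3 - <<'E'
from h import *
o=get_obs();p=o["eef_pos"];print(p,loc(p),o["joint_positions"].round(2),R.from_quat(o["eef_rot"]).as_matrix().round(2).tolist())
rows([((*f(-200,-66),80),tB(40)),((*f(-200,-66),18),tB(40))],40,7.5)
E
```

```text
[537.73827133  19.72214408 166.53700906] [-213.8  -80.7] [ 0.4  -0.08 -1.02  0.7  -0.19 -0.98] [[0.09, -0.87, 0.48], [-1.0, -0.07, 0.07], [-0.03, -0.48, -0.88]]
[-0.38, 0.97, 2.77] [3.8, 1.0, 0.3]
[-0.42, 1.16, 2.7] [3.8, 1.0, 0.3]
[-0.45, 1.33, 2.61] [3.8, 1.0, 0.3]
-- 3
[0.0, 1.99, 2.37] [0.0, 0.0, 0.0]
[0.0, 1.99, 2.37] [0.0, 0.0, 0.0]
-- 2
```

```bash
python3 - <<'E'
from h import *
o=get_obs();P=camera_params("wrist")["world_to_cam"]
c=-P[:3,:3].T@P[:3,3]; print("cam in tool",R.from_quat(o["eef_rot"]).inv().apply(c-o["eef_pos"]).round())
rows([((*f(-190,-63),80),tB(30)),((*f(-190,-63),35),tB(30))],35,7.5)
E
```

```text
cam in tool [  80.   -1. -158.]
[-0.46, 0.68, 2.94] [0.4, 0.9, 0.4]
[-0.51, 0.7, 2.92] [0.4, 0.9, 0.4]
[-0.55, 0.73, 2.91] [0.4, 0.9, 0.4]
-- 3
[0.0, 1.12, 1.95] [0.0, 0.0, 0.0]
[0.0, 1.12, 1.95] [0.0, 0.0, 0.0]
-- 2
```

Emit:
arm_command --series '[[[-0.5,0.7,2.9],[0.4,0.9,0.4],3.6],[[-0.5,0.7,2.9],[0.4,0.9,0.4],3.6],[[-0.5,0.7,2.9],[0.4,0.9,0.4],3.6],[[0,1.1,1.9],[0,0,0],3.6],[[0,0.5,1.0],[0,0,0],3.6],[[0,0,0],[0,0,0],3.6]]'

```text
t: 16.4
eef_pos: [577.6, 27.2, 113.8]
eef_rot: [0.711, -0.669, 0.133, -0.173]
contact_force: [-0.3, -0.9, 0.7]
gripper_width: 0.405
```

```bash
python3 - <<'E'
from h import *
o=get_obs();p=o["eef_pos"];M=R.from_quat(o["eef_rot"]).as_matrix();print(p,loc(p),o["joint_positions"].round(2),M.round(2).tolist(),o["contact_force"],o["gripper_width"]*88)
rows([((*f(-190,-63),26),tB(30)),((*f(-120,-63),26),tB(32))],20,7.5)
E
```

```text
[577.5849004   27.19389218 113.83623775] [-173.6  -75.3] [ 0.25  0.09 -1.02  1.   -0.05 -1.18] [[0.07, -0.9, 0.42], [-1.0, -0.05, 0.07], [-0.04, -0.42, -0.9]] [-0.2875443  -0.90136246  0.70422282] 35.61080990674675
[-0.18, 1.04, 1.46] [1.0, 0.5, -0.0]
[-0.19, 1.07, 1.44] [1.0, 0.5, -0.0]
[-0.21, 1.09, 1.42] [1.0, 0.5, -0.0]
[-0.22, 1.11, 1.4] [1.0, 0.5, -0.0]
[-0.23, 1.14, 1.38] [1.0, 0.5, -0.0]
-- 5
[-0.0, -1.52, 0.87] [0.5, 0.0, 0.0]
[-0.0, -1.51, 0.89] [0.5, 0.0, 0.0]
[-0.0, -1.5, 0.9] [0.5, -0.0, -0.0]
[-0.0, -1.49, 0.91] [0.5, 0.0, 0.0]
-- 4
```

```bash
cat > kin.py <<'E'
from h import *
from scipy.optimize import least_squares
D=[([1.451,.359,.011,0,-1.224,-.288],[267.5,619.2,225.6],[0.979278,-.20252,-.00009,.00081]),
([.40,.44,-.42,0,-.71,-1.92],[587.5,37.3,15.3],[-.025,1,-.001,0]),
([.47,.29,-.62,.01,-.64,-1.99],[501.9,38.9,31],[-.026,1,.002,.008]),
([.38,.45,-.39,0,-.74,-1.9],[600.6,37,18.3],[-.026,1,0,-.002]),
([.44,.2,-.48,0,-.89,-.95],[514.3,30.9,120.1],[-.502,.865,.002,.001]),
([.4,-.08,-1.02,.7,-.19,-.98],[537.7,19.7,166.5],[.713,-.655,.156,-.194]),
([.25,.09,-1.02,1.0,-.05,-1.18],[577.6,27.2,113.8],[.711,-.669,.133,-.173])]
Rz=lambda a:R.from_euler('z',a); Ry=lambda a:R.from_euler('y',a); Rx=lambda a:R.from_euler('x',a)
def fk(q,P):
    r0,d,z0,L1,L2,e,L3=P[:7]; s=P[7]  # forearm frame: x along forearm
    A=Rz(q[0]); dip=q[1]-q[2]; F=A*Ry(dip)
    w=A.apply([r0,d,z0])+ (A*Ry(q[1])).apply([0,0,L1])+F.apply([L2,0,e])
    T=F*Rx(s*q[3])*Ry(-q[4]); p=w+T.apply([L3,0,0])
    return p,T.apply([1,0,0])
def res(P,s):
    out=[]
    for q,x,h in D:
        p,z=fk(q,[*P,s]); out+=list((p-x)/10)+list(10*(z-R.from_quat(h).apply([0,0,1])))
    return out
def fit():
    best=min((least_squares(res,[0,-195,300,400,400,0,250],args=(s,)) for s in(1,-1)),key=lambda r:r.cost),
    return best[0]
if __name__=="__main__":
    for s in(1,-1):
        r=least_squares(res,[0,-195,300,400,400,0,250],args=(s,)); print(s,r.cost,r.x.round(0),np.round(r.fun.reshape(-1,6)[:, :3]*10,0).tolist(),np.round(r.fun.reshape(-1,6)[-2:,3:]/10,2).tolist())
E
python3 kin.py
```

```text
1 59.14207896679254 [  34. -197.  428.  663.  410.  -22.  677.] [[5.0, -3.0, -14.0], [12.0, 2.0, 11.0], [6.0, 3.0, 19.0], [5.0, -8.0, 10.0], [-4.0, -9.0, 6.0], [-16.0, 76.0, -16.0], [-12.0, -57.0, -16.0]] [[-0.1, 0.22, -0.0], [-0.02, 0.08, -0.0]]
-1 74.01918017311016 [  50. -165.  413.  637.  400.  -20.  645.] [[-27.0, -2.0, -16.0], [-1.0, 31.0, 14.0], [-2.0, 25.0, 20.0], [-7.0, 22.0, 13.0], [-14.0, 22.0, 6.0], [33.0, -43.0, -19.0], [-9.0, -81.0, -18.0]] [[-0.0, -0.0, -0.0], [-0.0, -0.0, -0.0]]
```

```bash
python3 - <<'E'
s=open('kin.py').read()
s=s.replace("r0,d,z0,L1,L2,e,L3=P[:7]; s=P[7]","r0,d,z0,L1,L2,e,L3,wy,wz=P[:9]; s=-1").replace("p=w+T.apply([L3,0,0])","p=w+T.apply([L3,wy,wz])").replace("[*P,s]","P")
s=s[:s.index("def fit")].replace("def res(P,s)","def res(P)")+'''
def fit():
    return least_squares(lambda P:np.r_[res(P),P[0]/100,P[5]/100,P[8]/100],[0,-100,300,400,400,0,250,-90,0])
if __name__=="__main__":
    r=fit(); print(r.cost,r.x.round(0),np.round(np.array(res(r.x)).reshape(-1,6)[:, :3]*10,0).tolist())
'''
open('kin.py','w').write(s)
E
python3 kin.py
```

```text
0.28709058171604096 [  -2.    4.  202.  603.  464.    0.  382. -195.    1.] [[-1.0, -0.0, 1.0], [2.0, 4.0, -1.0], [1.0, -0.0, 2.0], [-3.0, -4.0, -1.0], [1.0, 1.0, -1.0], [-1.0, -0.0, 1.0], [0.0, -0.0, 0.0]]
```

```bash
cat >> kin.py <<'E'
LO=np.array([-3.07,-1.43,-1.02,-3.03,-3.05]);HI=np.array([3.07,2.12,1.25,1.67,0])
def ik(P,p,z,q0):
    g=lambda q:np.r_[(fk(q,P)[0]-p)/100,3*(fk(q,P)[1]-z)]
    r=least_squares(g,np.clip(q0,LO+.01,HI-.01),bounds=(LO,HI)); return r.x,r.cost
E
python3 - <<'E'
from kin import *
P=fit().x; rng=np.random.default_rng(0)
for phi in (26,30,34,38,45,55,65):
  for x in (-185,-110):
    z=R.from_euler('x',0).apply([0,0,0]); z=tB(phi).apply([0,0,1]); p=np.array([*f(x,-63),24]); S={}
    for _ in range(25):
        q,c=ik(P,p,z,rng.uniform(LO,HI))
        if c<1e-6: S[tuple(q.round(1))]=q
    print(phi,x,[q.round(2).tolist() for q in S.values()])
E
```

```text
26 -185 []
26 -110 []
30 -185 []
30 -110 []
34 -185 []
34 -110 []
38 -185 []
38 -110 []
45 -185 [[-0.37, 0.32, -0.78, -2.28, -0.4]]
45 -110 [[-0.24, 0.37, -0.58, -2.18, -0.25]]
55 -185 []
55 -110 [[-0.45, 0.54, -0.86, -2.56, -0.81]]
65 -185 []
65 -110 [[-0.53, 0.8, -0.97, -2.6, -1.3]]
```

```bash
cat >> kin.py <<'E'
def Tm(q): return Rz(q[0])*Ry(q[1]-q[2])*Rx(-q[3])*Ry(-q[4])
# tool frame = T * B0 * Rz(sg*q6)
def toolR(q,B0,sg): return Tm(q)*B0*Rz(sg*q[5])
def calB():
    best=None
    for sg in(1,-1):
        Bs=R.concatenate([Tm(q).inv()*R.from_quat(h)*Rz(-sg*q[5]) for q,x,h in D]); m=Bs.mean(); e=max((m.inv()*Bs).magnitude())
        if best is None or e<best[2]: best=(m,sg,e)
    return best
E
python3 - <<'E'
from kin import *
P=fit().x; B0,sg,e=calB(); print(sg,e)
rng=np.random.default_rng(0)
def q6(q,Rt):
    M=((Tm(q)*B0).inv()*Rt).as_rotvec(); return sg*M[2],M[:2].round(2)
for phi in (46,50,54):
  for x,h in ((-200,60),(-170,15),(-130,15),(-85,15)):
    S={}
    for _ in range(20):
        q,c=ik(P,np.array([*f(x,-63),h]),tool(-177,-phi).apply([0,0,1]),rng.uniform(LO,HI))
        if c<1e-6: S[tuple(q.round(1))]=q
    print(phi,x,h,[(q.round(2).tolist(),q6(q,tool(-177,-phi)),q6(q,tool(3,phi))) for q in S.values()])
E
```

```text
-1 0.008270819760869652
46 -200 60 [([-0.22, 0.18, -0.7, -1.99, -0.21], (np.float64(0.6235143689056277), array([-0.,  0.])), (np.float64(-2.5180773684592648), array([0., 0.])))]
46 -170 15 [([-0.41, 0.38, -0.81, -2.39, -0.49], (np.float64(1.213362825296955), array([-0., -0.])), (np.float64(-1.9282289968271704), array([-0.,  0.])))]
46 -130 15 [([-0.35, 0.4, -0.71, -2.37, -0.41], (np.float64(1.1335541052684475), array([-0., -0.])), (np.float64(-2.00803771025523), array([-0.,  0.])))]
46 -85 15 [([-0.28, 0.43, -0.6, -2.32, -0.33], (np.float64(1.013925421142137), array([-0., -0.])), (np.float64(-2.1276663818257453), array([-0.,  0.])))]
50 -200 60 [([-0.44, 0.25, -0.85, -2.28, -0.5], (np.float64(1.1082274212193948), array([-0., -0.])), (np.float64(-2.03336439191644), array([-0.,  0.])))]
50 -170 15 [([-0.5, 0.47, -0.91, -2.49, -0.72], (np.float64(1.4271070813732458), array([-0., -0.])), (np.float64(-1.7144847517501602), array([-0.,  0.])))]
50 -130 15 [([-0.43, 0.47, -0.82, -2.5, -0.64], (np.float64(1.3585608460382677), array([-0., -0.])), (np.float64(-1.7830309845959984), array([-0.,  0.])))]
50 -85 15 [([-0.37, 0.48, -0.72, -2.51, -0.55], (np.float64(1.2898783162278604), array([-0., -0.])), (np.float64(-1.8517135109349083), array([-0.,  0.])))]
54 -200 60 [([-0.56, 0.36, -0.97, -2.39, -0.75], (np.float64(1.3634432279992321), array([-0., -0.])), (np.float64(-1.7781486028444082), array([-0.,  0.])))]
54 -170 15 [([-0.56, 0.59, -0.99, -2.53, -0.95], (np.float64(1.5803377913244334), array([-0., -0.])), (np.float64(-1.561254043888783), array([-0.,  0.])))]
54 -130 15 [([-0.48, 0.56, -0.9, -2.56, -0.85], (np.float64(1.4952682899482899), array([-0., -0.])), (np.float64(-1.6463235446949036), array([-0.,  0.])))]
54 -85 15 [([-0.41, 0.55, -0.8, -2.58, -0.75], (np.float64(1.426319196825378), array([-0., -0.])), (np.float64(-1.7152726362749073), array([-0.,  0.])))]
```

```bash
cat >> kin.py <<'E'
P=np.load('P.npy') if __import__('os').path.exists('P.npy') else fit().x
np.save('P.npy',P); B0,SG,_=calB()
def pose(q): return fk(q,P)[0],toolR(q,B0,SG)
def jpath(qs,n):
    qs=np.array(qs,float); W=[]
    for a,b,m in zip(qs[:-1],qs[1:],n): W+=[a+(b-a)*k/m for k in range(1,m+1)]
    return W
E
python3 - <<'E'
from kin import *
o=get_obs(); q=o["joint_positions"]; p,r=pose(q); print("fk err",p-o["eef_pos"],(r.inv()*R.from_quat(o["eef_rot"])).magnitude())
q0=[.4,.1,-.6,0,-.87,-1.2]
for g6 in (1.1,-2.03):
    g=[-.44,.25,-.85,-2.28,-.5,g6]
    W=jpath([q0,g],[12]); last=pose(q0)
    print(g6,pose(q0)[0].round())
    for w in W:
        c=pose(w); print(loc(c[0]),c[0].round(),"dpos",np.linalg.norm(c[0]-last[0]).round(),"drot",np.degrees((last[1].inv()*c[1]).magnitude()).round(1),"z",c[1].apply([0,0,1]).round(2),"wristctr",(c[0]-Tm(w).apply([P[6],P[7],0])).round()); last=c
E
```

```text
fk err [2.32289947 3.31155789 2.09300382] 0.002505035862542889
1.1 [456. -15. 121.]
[-340.8  -94.2] [412.  -1.  85.] dpos 59.0 drot 8.1 z [-0.04  0.14 -0.99] wristctr [388. 137. 491.]
[-374.4  -69. ] [377.  23.  58.] dpos 50.0 drot 7.7 z [-0.04  0.27 -0.96] wristctr [393. 109. 479.]
[-396.1  -38.7] [354.  52.  41.] dpos 41.0 drot 7.6 z [ 0.    0.39 -0.92] wristctr [397.  80. 467.]
[-404.7   -7.3] [343.  83.  30.] dpos 34.0 drot 7.5 z [ 0.07  0.48 -0.87] wristctr [397.  52. 455.]
[-400.4   21.3] [346. 112.  27.] dpos 29.0 drot 7.5 z [ 0.17  0.54 -0.82] wristctr [396.  23. 444.]
[-384.4   43.5] [361. 135.  28.] dpos 27.0 drot 7.6 z [ 0.29  0.57 -0.77] wristctr [392.  -4. 433.]
[-358.7   56.3] [386. 149.  32.] dpos 29.0 drot 7.7 z [ 0.41  0.56 -0.72] wristctr [386. -31. 422.]
[-326.4   57.6] [418. 152.  39.] dpos 33.0 drot 7.8 z [ 0.52  0.5  -0.69] wristctr [377. -57. 411.]
[-290.6   46. ] [454. 142.  46.] dpos 38.0 drot 8.0 z [ 0.63  0.42 -0.66] wristctr [367. -82. 401.]
[-255.    21.3] [491. 119.  52.] dpos 44.0 drot 8.1 z [ 0.7   0.31 -0.64] wristctr [ 355. -106.  391.]
[-223.   -15.
[... 736 characters left out ...]
 [361. 135.  28.] dpos 27.0 drot 18.1 z [ 0.29  0.57 -0.77] wristctr [392.  -4. 433.]
[-358.7   56.3] [386. 149.  32.] dpos 29.0 drot 18.2 z [ 0.41  0.56 -0.72] wristctr [386. -31. 422.]
[-326.4   57.6] [418. 152.  39.] dpos 33.0 drot 18.3 z [ 0.52  0.5  -0.69] wristctr [377. -57. 411.]
[-290.6   46. ] [454. 142.  46.] dpos 38.0 drot 18.4 z [ 0.63  0.42 -0.66] wristctr [367. -82. 401.]
[-255.    21.3] [491. 119.  52.] dpos 44.0 drot 18.5 z [ 0.7   0.31 -0.64] wristctr [ 355. -106.  391.]
[-223.   -15.7] [525.  84.  58.] dpos 49.0 drot 18.5 z [ 0.75  0.18 -0.63] wristctr [ 341. -128.  382.]
[-197.6  -63.6] [553.  38.  61.] dpos 54.0 drot 18.6 z [ 0.77  0.04 -0.64] wristctr [ 325. -149.  373.]
```

```bash
python3 - <<'E'
from kin import *
q=get_obs()["joint_positions"]
q0=[.4,.1,-.55,0,-.87,-1.2]; m=[0,.1,-.6,-1.14,-.7,-.05]; g=[-.44,.25,-.85,-2.28,-.5,1.1]
W=jpath([q0,m,g],[9,9]); print([pose(w)[0].round().tolist() for w in W])
rows([pose(q0)]+[pose(w) for w in W[:6]],48,8.4)
E
```

```text
[[464.0, 9.0, 120.0], [445.0, 23.0, 105.0], [430.0, 41.0, 93.0], [421.0, 60.0, 86.0], [418.0, 80.0, 82.0], [420.0, 100.0, 82.0], [427.0, 118.0, 85.0], [440.0, 134.0, 92.0], [457.0, 146.0, 101.0], [462.0, 151.0, 95.0], [471.0, 153.0, 91.0], [482.0, 151.0, 88.0], [495.0, 143.0, 85.0], [509.0, 131.0, 82.0], [523.0, 114.0, 78.0], [535.0, 93.0, 74.0], [546.0, 67.0, 68.0], [553.0, 38.0, 61.0]]
[0.3, 1.04, -0.91] [-2.9, 1.6, 7.0]
[0.46, 1.03, -0.84] [-2.9, 1.6, 7.0]
[0.6, 1.01, -0.78] [-2.9, 1.6, 7.0]
[0.74, 0.97, -0.71] [-2.9, 1.6, 7.0]
[0.88, 0.9, -0.64] [-2.9, 1.6, 7.0]
[1.0, 0.82, -0.57] [-2.9, 1.6, 7.0]
[1.11, 0.72, -0.5] [-2.9, 1.6, 7.0]
-- 7
[1.04, 2.39, 1.85] [-4.5, -3.0, -0.0]
-- 1
[0.52, 2.27, 1.64] [-3.8, -3.7, 0.1]
-- 1
[0.02, 2.08, 1.43] [-3.0, -4.3, 0.2]
-- 1
[-0.45, 1.84, 1.24] [-2.2, -4.8, 0.2]
-- 1
[-0.9, 1.54, 1.06] [-1.4, -5.1, 0.3]
-- 1
[-1.3, 1.19, 0.91] [-0.5, -5.3, 0.3]
-- 1
```

Emit:
arm_command --series '[[[0.3,1.0,-0.9],[-2.9,1.6,7],3],[[0.5,1.0,-0.8],[-2.9,1.6,7],3],[[0.6,1.0,-0.8],[-2.9,1.6,7],3],[[0.7,1.0,-0.7],[-2.9,1.6,7],3],[[0.9,0.9,-0.6],[-2.9,1.6,7],3],[[1.0,0.8,-0.6],[-2.9,1.6,7],3],[[1.1,0.7,-0.5],[-2.9,1.6,7],3]]'

```text
t: 17.1
eef_pos: [502.1, -11.6, 141.7]
eef_rot: [-0.409, 0.911, -0.021, 0.046]
contact_force: [-0.2, 0.3, -0.4]
gripper_width: 0.34
```

```bash
python3 - <<'E'
from kin import *
o=get_obs();q=o["joint_positions"];print(q.round(2),o["eef_pos"].round())
m=[0,.1,-.6,-1.14,-.7,-.05]
rows([pose(w) for w in jpath([q,m],[10])],60,10)
E
```

```text
[ 0.4   0.09 -0.58  0.06 -0.81 -1.17] [502. -12. 142.]
[1.18, 2.37, 1.58] [-4.0, -2.6, 0.8]
-- 1
[0.73, 2.24, 1.48] [-3.5, -3.1, 0.7]
-- 1
[0.27, 2.12, 1.33] [-3.0, -3.6, 0.8]
-- 1
[-0.17, 1.95, 1.19] [-2.4, -4.0, 0.8]
-- 1
[-0.6, 1.74, 1.05] [-1.8, -4.3, 0.8]
-- 1
[-1.0, 1.48, 0.94] [-1.1, -4.6, 0.8]
-- 1
[-1.37, 1.18, 0.83] [-0.4, -4.8, 0.7]
-- 1
[-1.71, 0.84, 0.74] [0.3, -4.9, 0.7]
-- 1
[-2.02, 0.47, 0.67] [0.9, -4.9, 0.7]
-- 1
[-2.28, 0.07, 0.62] [1.6, -4.8, 0.6]
-- 1
```

Emit:
arm_command --series '[[[1.2,2.4,1.5],[-4.0,-2.6,0.8],3],[[0.7,2.2,1.5],[-3.5,-3.1,0.7],3],[[0.3,2.1,1.3],[-3.0,-3.6,0.8],3],[[-0.2,2.0,1.2],[-2.4,-4.0,0.8],3],[[-0.6,1.7,1.0],[-1.8,-4.3,0.8],3],[[-1.0,1.5,0.9],[-1.1,-4.6,0.8],3],[[-1.4,1.2,0.8],[-0.4,-4.8,0.7],3],[[-1.7,0.8,0.7],[0.3,-4.9,0.7],3],[[-2.0,0.5,0.7],[0.9,-4.9,0.7],3],[[-2.3,0.1,0.6],[1.6,-4.8,0.6],3]]'

```text
t: 18.1
eef_pos: [452.3, 164.2, 114.9]
eef_rot: [-0.295, 0.862, 0.242, 0.332]
contact_force: [-0.8, -0.9, -0.4]
gripper_width: 0.345
```

```bash
python3 - <<'E'
from kin import *
o=get_obs();q=o["joint_positions"];print(q.round(2),o["eef_pos"].round())
g=[-.44,.25,-.85,-2.28,-.5,1.1]
W=jpath([q,g],[10]);print(pose(W[-1])[0])
rows([pose(w) for w in W],60,10)
E
```

```text
[ 0.    0.08 -0.61 -1.2  -0.72 -0.01] [452. 164. 115.]
[553.08881341  37.64613971  60.6216706 ]
[-0.24, -0.07, 1.09] [2.6, -2.8, 1.5]
-- 1
[-0.24, -0.8, 0.69] [3.0, -2.5, 1.4]
-- 1
[-0.27, -1.11, 0.61] [3.4, -2.1, 1.4]
-- 1
[-0.26, -1.41, 0.55] [3.8, -1.6, 1.4]
-- 1
[-0.21, -1.7, 0.52] [4.1, -1.2, 1.5]
-- 1
[-0.12, -1.97, 0.5] [4.4, -0.6, 1.5]
-- 1
[-0.01, -2.22, 0.51] [4.5, -0.1, 1.5]
-- 1
[0.13, -2.44, 0.53] [4.6, 0.5, 1.5]
-- 1
[0.3, -2.63, 0.56] [4.6, 1.0, 1.5]
-- 1
[0.48, -2.78, 0.61] [4.5, 1.6, 1.5]
-- 1
```

Tracking matches the planned joint path exactly.

Emit:
arm_command --series '[[[-0.2,-0.1,1.0],[2.6,-2.8,1.5],3],[[-0.2,-0.8,0.7],[3.0,-2.5,1.4],3],[[-0.3,-1.1,0.6],[3.4,-2.1,1.4],3],[[-0.3,-1.4,0.5],[3.8,-1.6,1.4],3],[[-0.2,-1.7,0.5],[4.1,-1.2,1.5],3],[[-0.1,-2.0,0.5],[4.4,-0.6,1.5],3],[[0,-2.2,0.5],[4.5,0,1.5],3],[[0.1,-2.4,0.5],[4.6,0.5,1.5],3],[[0.3,-2.6,0.5],[4.6,1.0,1.5],3],[[0.5,-2.8,0.5],[4.5,1.6,1.5],3]]'

```text
t: 19.1
eef_pos: [557.0, 39.0, 75.0]
eef_rot: [-0.011, 0.9, 0.006, 0.436]
contact_force: [0.4, -0.2, -0.8]
gripper_width: 0.345
```

```bash
python3 - <<'E'
from kin import *
o=get_obs();p=o["eef_pos"];print(o["joint_positions"].round(2),p.round(),loc(p),o["contact_force"])
cv2.imwrite("pics/s2.png",cv2.resize(grab_frame("scene")[100:340,90:390,::-1],None,fx=2.5,fy=2.5,interpolation=cv2.INTER_CUBIC))
rows([((*f(-175,-64),50),tool(-177,-50)),((*f(-175,-64),17),tool(-177,-50)),((*f(-88,-64),17),tool(-177,-50))],25,8)
E
```

```text
[-0.43  0.23 -0.88 -2.37 -0.52  1.16] [557.  39.  75.] [-193.6  -62.4] [ 0.42381411 -0.18489426 -0.77991903]
[0.39, 0.05, 1.47] [-0.7, 0.8, -0.6]
[0.37, 0.04, 1.48] [-0.7, 0.8, -0.6]
-- 2
[1.26, 0.0, 1.06] [0.0, 0.0, 0.0]
[1.26, 0.0, 1.06] [0.0, 0.0, 0.0]
-- 2
[-1.4, 0.0, 1.67] [0.0, 0.0, 0.0]
[-1.4, 0.0, 1.67] [0.0, 0.0, 0.0]
[-1.4, 0.0, 1.67] [0.0, 0.0, 0.0]
[-1.4, 0.0, 1.67] [0.0, 0.0, 0.0]
-- 4
```

View pics/s2.png

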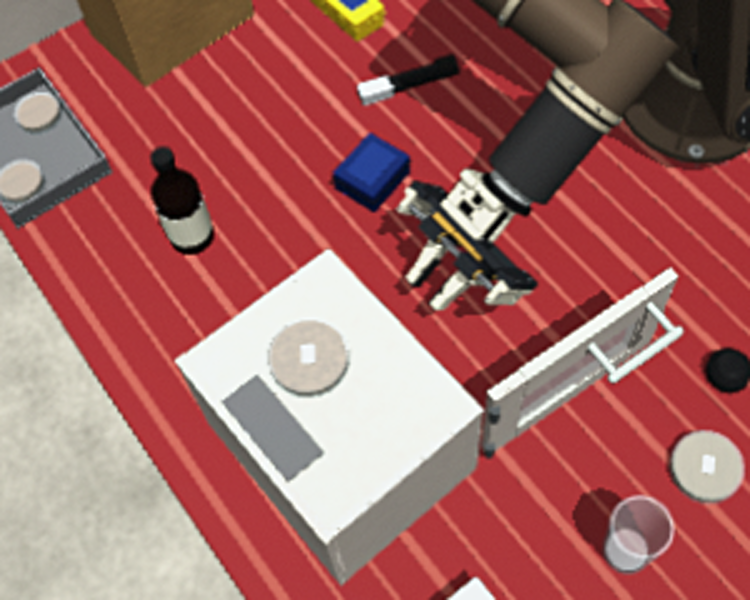

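Picture: the arm is tilted in front of the bay with its fingers at (430,275). The door stands open at (580,350) with the handle free. The short case (372,170), dish on the roof (308,355), mouse and bottle are where they were.

Emit:
arm_command --series '[[[0.4,0,1.5],[-0.7,0.8,-0.6],3],[[0.8,0,1.5],[-0.7,0.8,-0.6],3],[[1.2,0,1.0],[0,0,0],3],[[0.7,0,0.6],[0,0,0],3],[[0,0,0],[0,0,0],3]]'

```text
t: 19.65
eef_pos: [577.7, 38.5, 26.0]
eef_rot: [-0.026, 0.903, 0.01, 0.428]
contact_force: [0.2, -0.3, -0.6]
gripper_width: 0.341
```

```bash
python3 - <<'E'
from kin import *
o=get_obs();p=o["eef_pos"];print(o["joint_positions"].round(2),p.round(),loc(p),o["contact_force"])
rows([((*f(-88,-64),17),tool(-177,-50))],20,8)
E
```

```text
[-0.48  0.44 -0.91 -2.49 -0.7   1.41] [578.  39.  26.] [-173.  -64.] [ 0.19565266 -0.34065041 -0.56150152]
[-0.94, -0.0, 1.43] [-0.0, 0.1, 0.1]
[-0.94, -0.0, 1.43] [-0.0, 0.1, 0.1]
[-0.94, -0.0, 1.42] [-0.0, 0.1, 0.1]
[-0.95, -0.0, 1.42] [-0.0, 0.1, 0.1]
[-0.95, 0.0, 1.42] [-0.0, 0.1, 0.1]
-- 5
```

Emit:
arm_command --series '[[[-0.6,0,1.1],[0,0,0],3],[[-0.7,0,1.1],[0,0,0],3],[[-0.7,0,1.0],[0,0,0],3],[[-0.7,0,1.0],[0,0,0],3],[[-0.7,0,0.9],[0,0,0],3],[[-0.7,0,0.9],[0,0,0],3],[[0,0,0],[0,0,0],3]]'

```text
t: 20.35
eef_pos: [658.4, 45.1, 24.1]
eef_rot: [-0.028, 0.902, 0.01, 0.431]
contact_force: [0.5, -0.6, -0.0]
gripper_width: 0.342
```

```bash
python3 - <<'E'
from kin import *
o=get_obs();p=o["eef_pos"];print(o["joint_positions"].round(2),p.round(),loc(p),o["contact_force"])
rows([((*f(-88,-64),17),tool(-177,-50))],20,8)
E
```

```text
[-0.36  0.47 -0.75 -2.53 -0.58  1.32] [658.  45.  24.] [-92.  -61.7] [ 0.45354351 -0.59012941 -0.00105379]
[0.3, -0.23, 0.76] [0.0, 1.1, 0.5]
-- 1
```

Emit:
arm_command --series '[[[0.9,0,-1.1],[0,0,0],3],[[1.6,0,-2.0],[0,0,0],3],[[1.6,0,-2.0],[0,0,0],3],[[1.6,0,-2.0],[0,0,0],3],[[0.8,0,-2.0],[0,0,0],3],[[0,0,-1.0],[0,0,0],3],[[0,0,0],[0,0,0],3]]'

```text
t: 21.05
eef_pos: [530.3, 40.8, 38.5]
eef_rot: [-0.028, 0.902, 0.011, 0.432]
contact_force: [-0.1, 0.7, 0.4]
gripper_width: 0.342
```

```bash
python3 - <<'E'
from kin import *
Pw=camera_params("wrist"); im=grab_frame("wrist")[:,:,::-1].copy()
o=get_obs();q=o["joint_positions"];print(q.round(2),loc(o["eef_pos"]),o["eef_pos"][2])
for x in(-110,-86):
  a=[tuple(int(v) for v in proj("wrist",(*f(x,y),0),Pw)) for y in(-123,0)]; print(x,a); cv2.line(im,*a,(0,255,0),1)
cv2.imwrite("pics/w3.png",im)
m=[0,.1,-.6,-1.2,-.7,0]
rows([pose(w) for w in jpath([q,m],[10])],60,10)
E
```

```text
[-0.56  0.4  -1.   -2.43 -0.76  1.43] [-219.6  -59.3] 38.29603187949205
-110 [(176, 228), (321, 229)]
-86 [(181, 235), (316, 236)]
[-0.95, 4.43, -0.76] [-5.7, -1.8, -0.7]
-- 1
[-0.19, 3.34, -0.91] [-5.7, -1.0, -1.0]
-- 1
[0.13, 2.86, -0.8] [-5.4, -0.1, -1.1]
-- 1
[0.32, 2.32, -0.73] [-5.0, 0.6, -1.3]
-- 1
[0.38, 1.74, -0.68] [-4.5, 1.2, -1.4]
-- 1
[0.31, 1.15, -0.66] [-3.9, 1.8, -1.5]
-- 1
[0.12, 0.57, -0.67] [-3.2, 2.1, -1.6]
-- 1
[-0.19, 0.03, -0.73] [-2.4, 2.4, -1.7]
-- 1
[-0.61, -0.46, -0.82] [-1.7, 2.5, -1.7]
-- 1
[-1.12, -0.87, -0.96] [-0.9, 2.4, -1.7]
-- 1
```

View pics/w3.png

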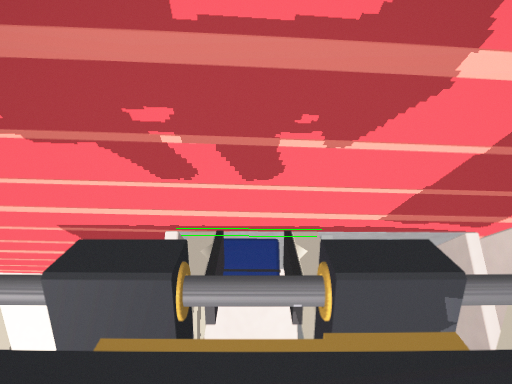

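Wrist picture: the case's rear end (225..279, 239..270) lies square inside the bay, past the drawn mouth line (row 228) and the −86 mm line (row 235). It is about 25 mm behind the front edge. Now I go back to tool-down and then the handle.

Emit:
arm_command --series '[[[-2.3,0,-1.9],[0,0,0],3.2],[[-0.9,4.0,-0.8],[-5.7,-1.8,-0.7],3.2],[[-0.2,3.3,-0.9],[-5.7,-1.0,-1.0],3.2],[[0.1,2.9,-0.8],[-5.4,0,-1.1],3.2],[[0.3,2.3,-0.7],[-5.0,0.6,-1.3],3.2],[[0.4,1.7,-0.7],[-4.5,1.2,-1.4],3.2],[[0.3,1.1,-0.7],[-3.9,1.8,-1.5],3.2],[[0.1,0.6,-0.7],[-3.2,2.1,-1.6],3.2],[[-0.2,0,-0.7],[-2.4,2.4,-1.7],3.2],[[-0.6,-0.5,-0.8],[-1.7,2.5,-1.7],3.2]]'

```text
t: 22.1
eef_pos: [447.6, 174.5, 114.0]
eef_rot: [-0.286, 0.86, 0.256, 0.335]
contact_force: [-0.1, 0.7, -0.9]
gripper_width: 0.366
```

```bash
python3 - <<'E'
from kin import *
o=get_obs();q=o["joint_positions"];print(q.round(2),o["eef_pos"].round())
b,d=bar(1.68);print(b,d)
# tool-down pose above the opened bar, non-flipped
p=np.array([*b,150]); S=[]
for q0 in ([.6,.2,-.3,0,-1,0],[.8,0,-.5,-.1,-1,0],[1,0,-.5,0,-.8,0]):
    x,c=ik(P,np.array([*b,255]),[0,0,-1],q0); S.append(x); print(x.round(2),c)
qe=[.4,.1,-.55,0,-.87,-1.2]
W=jpath([q,qe],[12]); print([pose(w)[0].round().tolist() for w in W])
rows([pose(w) for w in W],60,10)
E
```

```text
[-0.01  0.09 -0.62 -1.25 -0.74  0.02] [448. 175. 114.]
[431.87612503 296.31957179] -183.22023326778492Traceback (most recent call last):
  File "<stdin>", line 7, in <module>
  File "kin.py", line 30, in ik
    r=least_squares(g,np.clip(q0,LO+.01,HI-.01),bounds=(LO,HI)); return r.x,r.cost
                      ~~~~~~~^^^^^^^^^^^^^^^^^^
    return _wrapfunc(a, 'clip', a_min, a_max, out=out, **kwargs)
    return _wrapit(obj, method, *args, **kwds)
    result = getattr(arr, method)(*args, **kwds)
    return um.clip(a, min, max, out=out, **kwargs)
           ~~~~~~~^^^^^^^^^^^^^^^^^^^^^^^^^^^^^^^^
ValueError: operands could not be broadcast together with shapes (6,) (5,) (5,)
```

```bash
python3 - <<'E'
from kin import *
q=get_obs()["joint_positions"]
x,c=ik(P,np.array([470,60,230]),[0,0,-1],[.5,.1,-.5,0,-1]); print(x.round(2),c)
qe=[*x,-1.6]; W=jpath([q,qe],[12]); print([pose(w)[0].round().tolist() for w in W],pose(qe)[1].as_matrix().round(2)[:,0])
rows([pose(w) for w in W],60,10)
E
```

```text
[ 0.54  0.02 -0.41  0.   -1.14] 1.860139278612014e-23
[[431.0, 180.0, 112.0], [417.0, 176.0, 112.0], [406.0, 169.0, 113.0], [399.0, 160.0, 115.0], [395.0, 148.0, 119.0], [394.0, 134.0, 125.0], [398.0, 119.0, 135.0], [406.0, 105.0, 147.0], [418.0, 91.0, 162.0], [432.0, 78.0, 181.0], [450.0, 68.0, 203.0], [470.0, 60.0, 230.0]] [-0.87 -0.49 -0.  ]
[0.98, 1.46, -0.27] [-3.0, 3.9, 0.9]
-- 1
[1.04, 0.66, -0.68] [-2.4, 4.4, 0.8]
-- 1
[0.97, 0.31, -0.8] [-1.6, 4.7, 0.9]
-- 1
[0.85, -0.04, -0.94] [-0.7, 4.9, 1.0]
-- 1
[0.67, -0.36, -1.1] [0.3, 4.9, 1.1]
-- 1
[0.45, -0.64, -1.29] [1.2, 4.8, 1.2]
-- 1
[0.2, -0.89, -1.5] [2.1, 4.5, 1.3]
-- 1
[-0.09, -1.09, -1.73] [2.9, 4.0, 1.5]
-- 1
[-0.39, -1.25, -1.98] [3.7, 3.4, 1.7]
-- 1
[-0.71, -1.36, -2.23] [4.4, 2.7, 1.9]
-- 1
[-1.02, -1.43, -2.5] [4.9, 1.8, 2.1]
-- 1
[-1.34, -1.46, -2.77] [5.3, 0.9, 2.4]
-- 1
```

Emit:
arm_command --series '[[[1.0,1.0,-0.3],[-3.0,3.9,0.9],3.2],[[1.0,0.7,-0.7],[-2.4,4.4,0.8],3.2],[[1.0,0.3,-0.8],[-1.6,4.7,0.9],3.2],[[0.8,0,-0.9],[-0.7,4.9,1.0],3.2],[[0.7,-0.4,-1.1],[0.3,4.9,1.1],3.2],[[0.4,-0.6,-1.3],[1.2,4.8,1.2],3.2],[[0.2,-0.9,-1.5],[2.1,4.5,1.3],3.2],[[-0.1,-1.1,-1.7],[2.9,4.0,1.5],3.2],[[-0.4,-1.2,-2.0],[3.7,3.4,1.7],3.2],[[-0.7,-1.4,-2.2],[4.4,2.7,1.9],3.2]]'

```text
t: 23.1
eef_pos: [430.2, 76.7, 177.7]
eef_rot: [-0.294, 0.951, 0.089, -0.023]
contact_force: [0.3, -1.1, -0.5]
gripper_width: 0.363
```

```bash
python3 - <<'E'
from kin import *
o=get_obs();print(o["joint_positions"].round(2),o["eef_pos"].round())
b,d=bar(1.68)
rows([((465,120,255),tool(-165)),((*(b+[10,0]),258),tool(d))],42,8)
E
```

```text
[ 0.45  0.06 -0.42 -0.2  -1.12 -1.33] [430.  77. 178.]
[-1.79, 1.0, -2.42] [3.5, -0.4, 6.4]
[-1.7, 1.04, -2.47] [3.5, -0.4, 6.4]
[-1.6, 1.07, -2.52] [3.5, -0.4, 6.4]
-- 3
[-0.47, 3.53, -0.06] [0.0, 0.0, 3.6]
[-0.24, 3.55, -0.06] [0.0, 0.0, 3.6]
[-0.01, 3.56, -0.06] [0.0, 0.0, 3.6]
[0.21, 3.55, -0.06] [0.0, 0.0, 3.6]
[0.44, 3.53, -0.06] [0.0, 0.0, 3.6]
-- 5
```

Emit:
arm_command --series '[[[-1.8,1.0,-2.4],[3.5,-0.4,6.4],3.2],[[-1.7,1.0,-2.5],[3.5,-0.4,6.4],3.2],[[-1.6,1.1,-2.5],[3.5,-0.4,6.4],3.2],[[-0.5,3.5,0],[0,0,3.6],3.2],[[-0.2,3.5,0],[0,0,3.6],3.2],[[0,3.5,0],[0,0,3.6],3.2],[[0.2,3.5,0],[0,0,3.6],3.2],[[0.4,3.3,0],[0,0,3.6],3.2],[[0,0,0],[0,0,0],3.2]]'

```text
t: 24.0
eef_pos: [437.1, 301.8, 250.2]
eef_rot: [0.032, 0.999, -0.009, -0.009]
contact_force: [-0.9, -0.7, 0.3]
gripper_width: 0.365
```

```bash
python3 - <<'E'
from kin import *
b,d=bar(1.68)
Pw=camera_params("wrist"); im=grab_frame("wrist")[:,:,::-1].copy(); o=get_obs();print(o["joint_positions"].round(2),o["eef_pos"].round(1))
u=np.array([np.cos(np.radians(d)),np.sin(np.radians(d))])
for s in(-50,0,50):
    x=proj("wrist",(*(b+s*u),171),Pw); cv2.circle(im,tuple(int(v) for v in x),4,(0,0,255),1); print(x.round())
cv2.imwrite("pics/w4.png",im)
t=b-8*u; rows([((*t,255),tool(d)),((*t,150),tool(d))],35,8)
E
```

```text
[ 0.97  0.12 -0.25 -0.01 -1.23 -2.6 ] [437.  300.3 250.1]
[247. 255.]
[246. 192.]
[245. 122.]
[-0.31, -0.43, -0.49] [-1.0, -1.1, -0.4]
-- 1
[0.0, 0.0, 3.5] [0.0, 0.0, 0.0]
[0.0, 0.0, 3.5] [0.0, 0.0, 0.0]
[0.0, 0.0, 3.5] [0.0, 0.0, 0.0]
-- 3
```

View pics/w4.png

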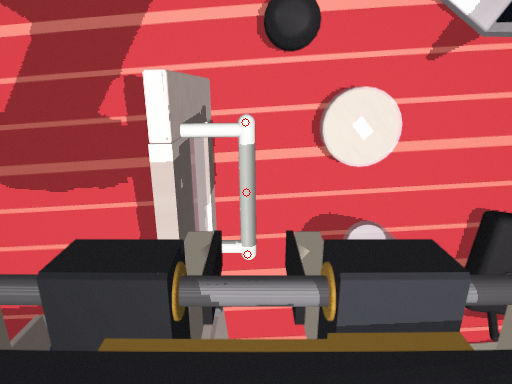

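Wrist picture: the predicted bar ends (245,122) and (247,255) sit on the real bar, so the door is still at 1.68 rad. Descending to grip.

Emit:
arm_command --series '[[[-0.2,-0.4,0],[-1,-1.1,-0.4],3.2],[[0,0,0],[0,0,0],3.2],[[0,0,3.5],[0,0,0],3.2],[[0,0,3.5],[0,0,0],3.2],[[0,0,2.4],[0,0,0],3.2],[[0,0,0],[0,0,0],3.2],[[0,0,0],[0,0,0],0.8],[[0,0,0],[0,0,0],0.8],[[0,0,0],[0,0,0],0.8],[[0,0,0],[0,0,0],0.8]]' --grip_force 25

```text
t: 25.05
eef_pos: [439.7, 290.4, 157.7]
eef_rot: [0.028, 1.0, 0.003, 0.002]
contact_force: [3.5, 0.3, -13.1]
gripper_width: 0.131
```

```bash
python3 - <<'E'
from kin import *
print(get_obs()["gripper_width"]*88)
swing(-.164,2)
E
```

```text
11.504974627407153
door angle by heading -4.6030725700768205 by position -4.6321417786325885 along,out 176.9 40.6 z 157.7 [  3.5   0.3 -13.1] [ 0.25 -1.4   0.19] 25.05
[0.4, -1.44, -0.01] [0.3, 0.2, -6.4]
-- 1
[0.32, -1.46, 0.0] [0.0, 0.0, -4.7]
-- 1
```

Emit:
arm_command --series '[[[0.3,-0.7,0],[0,0,-2.8],0.8],[[0.3,-1.2,0],[0,0,-4],0.8],[[0.3,-1.4,0],[0,0,-4.7],0.8],[[0.3,-1.4,0],[0,0,-4.7],0.8],[[0.3,-1.4,0],[0,0,-4.7],0.8],[[0.3,-1.4,0],[0,0,-4.7],0.8],[[0.3,-1.4,0],[0,0,-4.7],0.8],[[0.3,-1.4,0],[0,0,-4.7],0.8]]'

```text
t: 25.85
eef_pos: [441.0, 185.8, 157.6]
eef_rot: [-0.285, 0.958, 0.003, 0.006]
contact_force: [3.2, 1.0, -8.2]
gripper_width: 0.125
```

```bash
python3 - <<'E'
from kin import *
swing(-.164,2)
E
```

```text
door angle by heading 1.0450441158768333 by position 1.0623610352314286 along,out 174.5 49.2 z 157.6 [ 3.2  1.  -8.2] [ 0.37 -1.4  -0.26] 25.85
[0.26, -1.46, -0.01] [0.1, 0.7, -3.7]
-- 1
[0.32, -1.44, 0.0] [0.0, 0.0, -4.7]
-- 1
```

Emit:
arm_command --series '[[[0.3,-1.4,0],[0,0.6,-4.2],0.8],[[0.3,-1.4,0],[0,0,-4.7],0.8],[[0.3,-1.4,0],[0,0,-4.7],0.8],[[0.3,-1.4,0],[0,0,-4.7],0.8],[[0.3,-1.4,0],[0,0,-4.7],0.8],[[0.3,-1.4,0],[0,0,-4.7],0.8],[[0.3,-1.4,0],[0,0,-4.7],0.8],[[0.3,-1.4,0],[0,0,-4.7],0.8]]'

```text
t: 26.65
eef_pos: [509.2, 92.1, 157.6]
eef_rot: [-0.585, 0.811, 0.003, 0.001]
contact_force: [1.5, 0.8, -5.9]
gripper_width: 0.127
```

```bash
python3 - <<'E'
from kin import *
swing(-.082,1)
E
```

```text
door angle by heading 0.37491932833716723 by position 0.41041935466211354 along,out 173.5 52.7 z 157.6 [ 1.5  0.8 -5.9] [ 0.16 -0.56 -0.42] 26.65
[0.2, -1.48, -0.01] [0.2, 0.3, -2.7]
-- 1
```

Emit:
arm_command --series '[[[0.2,-1.4,0],[0,0.3,-3.7],0.8],[[0.3,-1.4,0],[0,0,-4.5],0.8],[[0.3,-1.4,0],[0,0,-4.5],0.8],[[0.2,-1.0,0],[0,0,-3],0.8],[[0.1,-0.5,0],[0,0,-1.5],0.8]]'

```text
t: 27.15
eef_pos: [563.1, 65.9, 157.5]
eef_rot: [-0.703, 0.711, 0.002, -0.003]
contact_force: [0.2, 0.5, -3.3]
gripper_width: 0.128
```

```bash
python3 - <<'E'
from kin import *
swing(-.03,1); print(bar(0))
E
```

```text
door angle by heading 0.06457843317429224 by position 0.08000961234475912 along,out 174.7 48.9 z 157.5 [ 0.2  0.5 -3.3] [ 0.21 -0.2  -0.21] 27.15
[0.07, -0.54, -0.0] [0.4, -0.0, -0.8]
-- 1
(array([577.86500215,  52.82291291]), np.float64(-86.96332368580664))
```

Emit:
arm_command --series '[[[0.1,-0.5,0],[0,0,-1.5],0.8],[[0.1,-0.5,0],[0,0,-1.2],0.8],[[0,-0.4,0],[0,0,-0.8],0.8],[[0,-0.3,0],[0,0,-0.3],0.8]]'

```text
t: 27.55
eef_pos: [578.1, 62.2, 157.4]
eef_rot: [0.727, -0.687, -0.004, 0.006]
contact_force: [-16.3, 4.1, 10.0]
gripper_width: 0.126
```

```bash
python3 - <<'E'
from kin import *
swing(-.03,1); print(bar(0))
E
```

```text
door angle by heading -0.003655288089273512 by position -0.004155728046651985 along,out 175.5 45.9 z 157.4 [-16.3   4.1  10. ] [ 1.47  5.91 -0.12] 27.55
[0.13, -0.53, -0.01] [0.8, -0.1, -1.7]
-- 1
(array([577.86500215,  52.82291291]), np.float64(-86.96332368580664))
```

Emit:
arm_command --series '[[[0,0,0],[0,0,0],0.8],[[0,0,0],[0,0,0],3.0],[[0,0,0],[0,0,0],3.0],[[0,0,0],[0,0,0],3.0],[[0,0,-2],[0,0,0],3.0],[[0,0,-4],[0,0,0],3.0],[[0,0,-4],[0,0,0],3.0],[[2.0,4,0],[0,0,0],3.0],[[2.0,4,0],[0,0,0],3.0],[[2.0,4,0],[0,0,0],3.0]]'

```text
t: 28.55
eef_pos: [467.3, -1.9, 264.7]
eef_rot: [0.728, -0.685, -0.002, 0.003]
contact_force: [-0.6, -0.9, 0.5]
gripper_width: 0.342
```

```bash
python3 - <<'E'
from kin import *
im=grab_frame("top")[:,:,::-1]; o=get_obs(); print(o["eef_pos"],o["t"],o["contact_force"])
cv2.imwrite("pics/t2.png",cv2.resize(im[85:225,160:370],None,fx=3.8,fy=3.8,interpolation=cv2.INTER_CUBIC))
for x,y in((-125,135),(-125,-135)): print(proj("top",(*f(x,y),195)).round(1), (proj("top",(*f(x,y),195))-[159.6,84.6])*3.8)
b=bar(0)[0];print((proj("top",(*b,171))-[159.6,84.6])*3.8)
E
```

```text
[461.39213704  -4.59754964 264.90167646] 28.6 [-9.37198228 -3.75618916 -5.25357636]
[176.3 169.7] [ 63.32098967 323.41878208]
[252.6 163.9] [353.4533929 301.5016662]
[267.35229637 361.06794681]
```

View pics/t2.png

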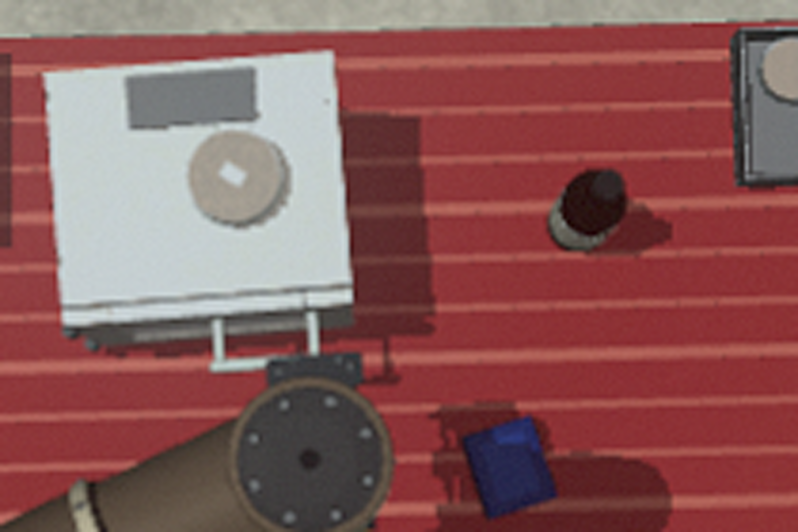

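Top crop: the door strip (63,323)–(353,301) is flush with and parallel to the cabinet front, exactly on the predicted shut line. The dish, bottle and short case are unmoved. I let the arm settle and check once more.

Emit:
arm_command --series '[[[0,0,0],[0,0,0],3.0],[[0,0,0],[0,0,0],3.0],[[0,0,0],[0,0,0],3.0]]'

```text
t: 28.9
eef_pos: [461.2, -4.9, 267.3]
eef_rot: [0.728, -0.686, -0.001, 0.0]
contact_force: [0.5, 0.6, 0.5]
gripper_width: 0.343
```

```bash
python3 - <<'E'
from kin import *
o=get_obs(); print(o["t"],o["eef_pos"],o["contact_force"])
a=cv2.imread("pics/top0.png");b=grab_frame("top")[:,:,::-1]; h=lambda i:[ (c.mean(0)[0].round(0).tolist(),cv2.contourArea(c)) for c in cv2.findContours(cv2.inRange(cv2.cvtColor(i,cv2.COLOR_BGR2HSV),(105,90,25),(130,255,255)),0,2)[0] if cv2.contourArea(c)>150]
print(h(a),h(np.ascontiguousarray(b)))
if abs(o["contact_force"]).max()<3: print(finish_job())
E
```

```text
28.9 [461.20862516  -4.88446458 267.27895013] [0.54087999 0.55000814 0.5168796 ]
[([379.0, 248.0], 200.5), ([294.0, 207.0], 375.0), ([348.0, 197.0], 538.5)] [([379.0, 248.0], 200.5), ([293.0, 207.0], 360.5)]
the job is handed in; nothing more can be done
None
```

I opened the door by its handle to about 1.68 rad and moved the long blue case into the right-hand bay, lid up. I then swung the door shut by the handle and handed the job in at about 29 s.

- **Carry, then slide:** I lifted the case over the short case instead of sliding it from its start. I set it down in the bay mouth and slid it the rest of the way by pushing, first with the fingers upright, then with them tilted about 50°. My first try at tilting ran into a joint limit, so I reached the pose with the wrist turned the other way.
- **Case:** a wrist picture before closing showed it square in the bay, with its rear end about 25 mm inside the front edge. By my estimate it stops about 20–25 mm short of the back wall; I did not push it to the wall.
- **Door:** it met its stop at about 0 rad with 16 N on the wrist. The last top picture shows it flush with the cabinet front.
- **Everything else:** the roof dish, bottle, short case and yellow case looked unmoved in the last top view. The mouse, tumbler, second dish and refractometer were not measured again after the push.
- **Forces:** one reading of about 9 N appeared as the arm stopped in free air. It had settled to about 0.5 N on each axis before I handed in.

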